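Self-test the covered transducer heads

TASK

Self-test the four pressure transducer heads. First lift the cover off every head that has one and lay these covers knob up, side by side, in the steel tray; then take the test probe off its hook and with its tip (never the fingers) push the test pin of each of the four heads fully in. Finally hang the probe upright back on its hook and put each cover fully home on the head it came from, leaving the other things on the bench alone.

Things in the scene. Friction and masses are not known exactly. Their poses are not given: they have to be found in the camera images.
- head1_rim (a point): Fixed bare-aluminium transducer head, a square housing 60 x 60 mm, 55 mm high, on the table. In its top is a square well 34 x 34 mm, 24 mm deep. This point: centre of the top rim (55 mm up); z up, x and y along the housing's sides. One of four alike; some are still covered.
- pin1 (a joint): Brass test pin, 14 mm diameter, flat top, upright in the middle of the well of head 1; untouched its top lies 13 mm below the rim. Value: how far it is pushed straight down, m: about 0 untouched, 0.006 fully in. Friction about 2.5 N, no spring: it stays where it is left.
- cap1_knob (a point): Loose grey cover of head 1 (absent if that head is open), 60 g: plate 58 x 58 x 6 mm resting on the rim, upright round knob on it (22 mm diameter, 30 mm tall), square spigot 26 x 26 mm, 8 mm deep below it, loose in the well (4 mm play; goes in within 15 degrees of square, any quarter turn). Point: knob's centre, 21 mm above the plate's underside, 29 mm above the spigot's foot; z up, x, y along the plate's sides.
- head2_rim (a point): Fixed bare-aluminium transducer head, a square housing 60 x 60 mm, 55 mm high, on the table. In its top is a square well 34 x 34 mm, 24 mm deep. This point: centre of the top rim (55 mm up); z up, x and y along the housing's sides. One of four alike; some are still covered.
- pin2 (a joint): Brass test pin, 14 mm diameter, flat top, upright in the middle of the well of head 2; untouched its top lies 13 mm below the rim. Value: how far it is pushed straight down, m: about 0 untouched, 0.006 fully in. Friction about 2.5 N, no spring: it stays where it is left.
- cap2_knob (a point): Loose grey cover of head 2 (absent if that head is open), 60 g: plate 58 x 58 x 6 mm resting on the rim, upright round knob on it (22 mm diameter, 30 mm tall), square spigot 26 x 26 mm, 8 mm deep below it, loose in the well (4 mm play; goes in within 15 degrees of square, any quarter turn). Point: knob's centre, 21 mm above the plate's underside, 29 mm above the spigot's foot; z up, x, y along the plate's sides.
- head3_rim (a point): Fixed bare-aluminium transducer head, a square housing 60 x 60 mm, 55 mm high, on the table. In its top is a square well 34 x 34 mm, 24 mm deep. This point: centre of the top rim (55 mm up); z up, x and y along the housing's sides. One of four alike; some are still covered.
- pin3 (a joint): Brass test pin, 14 mm diameter, flat top, upright in the middle of the well of head 3; untouched its top lies 13 mm below the rim. Value: how far it is pushed straight down, m: about 0 untouched, 0.006 fully in. Friction about 2.5 N, no spring: it stays where it is left.
- cap3_knob (a point): Loose grey cover of head 3 (absent if that head is open), 60 g: plate 58 x 58 x 6 mm resting on the rim, upright round knob on it (22 mm diameter, 30 mm tall), square spigot 26 x 26 mm, 8 mm deep below it, loose in the well (4 mm play; goes in within 15 degrees of square, any quarter turn). Point: knob's centre, 21 mm above the plate's underside, 29 mm above the spigot's foot; z up, x, y along the plate's sides.
- head4_rim (a point): Fixed bare-aluminium transducer head, a square housing 60 x 60 mm, 55 mm high, on the table. In its top is a square well 34 x 34 mm, 24 mm deep. This point: centre of the top rim (55 mm up); z up, x and y along the housing's sides. One of four alike; some are still covered.
- pin4 (a joint): Brass test pin, 14 mm diameter, flat top, upright in the middle of the well of head 4; untouched its top lies 13 mm below the rim. Value: how far it is pushed straight down, m: about 0 untouched, 0.006 fully in. Friction about 2.5 N, no spring: it stays where it is left.
- cap4_knob (a point): Loose grey cover of head 4 (absent if that head is open), 60 g: plate 58 x 58 x 6 mm resting on the rim, upright round knob on it (22 mm diameter, 30 mm tall), square spigot 26 x 26 mm, 8 mm deep below it, loose in the well (4 mm play; goes in within 15 degrees of square, any quarter turn). Point: knob's centre, 21 mm above the plate's underside, 29 mm above the spigot's foot; z up, x, y along the plate's sides.
- tray: Loose open steel tray, 200 (its x) x 190 (its y) x 20 mm high, walls and floor 4 mm thick, 0.9 kg. Origin: centre of its underside; z up.
- probe_handle (a point): Test probe, 90 g, hanging upright: this point is the centre of its black square handle (18 x 18 mm, 42 mm tall), x and y along the handle's sides, z up along the probe. Below the handle is a flange (36 mm diameter, 5 mm thick); below that a steel shaft 9 mm in diameter, then a brass tip 6 mm in diameter. The flange's underside is 26 mm below this point, the flat end of the tip 108 mm below it.
- probe_flange (a point): Centre of the underside of the probe's flange; z up along the probe.
- stand_seat (a point): Fixed stand with a fork hook of two level prongs, 16 mm apart, pointing along this point's -x (towards the robot), with upturned ends 8 mm high and an 8 mm stop at the back. This point: where the centre of the probe flange's underside rests, level with the prongs' tops, 110 mm above the table, midway between them; the flange has about 6 mm of play along x, the shaft 3 mm along y.
- fitting: Bystander, leave alone: brass pipe fitting, 28 mm diameter, 24 mm tall, standing among the heads. Origin at its underside.
- wrench: Bystander, leave alone: steel wrench lying on the table. Origin at its underside.
- meter: Bystander, leave alone: black hand-held meter, 150 x 75 x 34 mm. Origin at its underside.
- jar: Bystander, leave alone: small jar, 56 mm diameter, 85 mm tall. Origin at its underside.
- cell: Bystander, leave alone: upright steel sample cell, 42 mm diameter, 120 mm tall. Origin at its underside.
There are look-alikes about, which are no part of the job. Leave any orange or red look-alike of the part that bears probe_handle alone.

How it is judged:
By the outcome, as a careful person would: the job done as asked, in the order asked, and still so for the second after the job is handed in, with the robot touching nothing.
Of cap1, cap2, cap3, cap4 only 2 to 3 are there at a start; the rules pass over those that are not, and their reading is None.
At some moment in a run one of tray may be knocked a few centimetres aside while the robot is not near it.
It also fails if it takes over 210 s, if anything falls off the work surface, if the arm or the gripper's body presses on something with over 40 N, if the wrist force passes 120 N, or if a joint passes its speed limit or range.

ROBOT

A 6-joint arm with a two-finger parallel gripper is mounted at the origin on the work surface. World frame = base frame: x ahead of the robot, y to its left, z up, the work surface at z = 0. Lengths are in m, angles in degrees, forces in N, time in s.
With the tool pointing down it reaches from about 0.375 to 0.9 m from the base axis. Payload 3.1 kg.
Tool frame: the origin (TCP) lies at the very end of the fingers, on their centre line; the grasp point (between the pads) lies 19 mm behind it; z points along the fingers, y is the line along which they close (so a half turn about z gives the same grasp; the last joint's range is limited). The gripper opens to 87 mm and grips with 3 to 60 N. Pads are 19 mm wide; open, the fingers measure 117 mm over their backs; the gripper's body (75 mm by 190 mm) begins 51 mm behind the grasp point.
Start: joints at [-75.659, 30.224, 82.088, -0, 67.689, -10.227], TCP at [0.26, -0.568, 0.223] pointing down, gripper open.
Joint ranges: [-176.69, 176.69], [-43.24, 126.21], [12.49, 139.97], [-82, 262], [0, 151.66], [-163.58, 163.58]. Speed limits (degrees/s): [159.86, 159.86, 180, 180, 180, 180].

INTERFACE

Orientations are given as [roll, pitch, yaw] about the fixed x, y, z axes, in that order (R = Rz(yaw) Ry(pitch) Rx(roll)).
In Python, from station import arm gives the robot as it stands. The module is installed in compiled form; this text tells all that it offers.
- The arm moves only by the tool move_arm, never from a script. Its argument "deltas" is a list of rows, each an object of numbers: "tx", "ty", "tz": the shift along the tool's x, y, z in mm; "yaw": the turn about the tool's z in degrees; "hand": the finger opening in mm, from 0 to 87. In form: [{"tx": .., "ty": .., "tz": .., "yaw": .., "hand": ..}, ...]. A call has 1 to 20 rows; each row is the pose to reach, as a shift and turn from the pose commanded when the call began, along the tool's axes at that moment; what a row does not reach only later rows make up. A row lasts 1/12 s, in which the tool goes at most 41.7 mm and 7.16 degrees, less where a joint would pass 70% of its speed; a pose out of reach is approached as far as the arm can. A call with a gripper value outside its range is refused whole. The fingers move at their own pace and stop on an object; "grip_force" is the grip in N (left out, the last holds). Time passes only in rows, so rows that repeat a pose let the fingers close. It gives the time, the measured TCP pose, the force, the opening and the grip force at its end, in the units of the state.
- arm.get_state(): the state, without advancing time (a new reading comes with each control period).
- arm.camera(name): name is "scene" or "top" or "wrist"; returns the picture (384x512x3 uint8, red, green, blue); there is no depth.
- arm.calibration(name): a dict with "fov_y" (degrees; the focal length in pixels is half the picture's height over the tangent of half this angle, whatever the lens; pixels are square), "cx", "cy" (the principal point, pixels), "cam_to_world" (4x4, takes a point from camera to world coordinates). Camera axes: x right, y up, looking along -z (the intrinsics and any distortion apply to the point x, -y, -z); pixel columns grow to the right and rows downward; lengths in m; the calibration is good to about 2 mm. The wrist camera is an equidistant fisheye: a pixel r from the principal point sees the ray r / f radians off the axis. A picture is of the moment at which its call begins: read the wrist's pose just before it. calibration takes no time and is no camera call; for the wrist camera it gives the pose at the moment of the call.
- arm.job_done(): hands the job in; it is judged then, once.
The state is a dict: "time_s": time; "joints": joint angles; "joint_vel": joint speeds; "joint_efforts": joint torques, N m; "tcp_pos": TCP position; "ee_rot": TCP orientation; "contact_force": force on the tool from outside, world axes, zero at the start; "wrist_torque": the same for the moment, N m; "width": finger opening in m; "grip_force": force on a finger pad.
Only numpy, scipy, OpenCV 4.12 (cv2) and the standard library are available. Lean on these libraries where they do the work, as an engineer would, in place of code of your own. Each camera call takes 0.05 s, during which the arm holds its last target. There are 200 camera calls.

## Working session

There is one attempt and no reset: what is moved stays moved. The work goes in short steps, Python scripts to look and compute and a tool call to move; the robot and the scene stay as the last step left them, time stands still between calls to the robot, and variables do not carry over. Pictures are saved under pics/ and viewed, at most 14 in all, crops included, and the job is handed in when it is done.

Besides the shell and the picture viewer there is one more tool, called after "Emit:" as a command line: name --argument value ..., lists and objects as JSON in quotes. move_arm: Moves the arm, as the interface text tells. Its arguments: {"type":"object","properties":{"deltas":{"type":"array","items":{"type":"object","properties":{"tx":{"type":"number"},"ty":{"type":"number"},"tz":{"type":"number"},"yaw":{"type":"number"},"hand":{"type":"number"}}}},"grip_force":{"type":"number"}},"required":["deltas"]}

```bash
mkdir -p pics; cat > h.py <<'E'
import numpy as np, cv2
from station import arm
def snap(cam,name):
    c=arm.calibration(cam); im=arm.camera(cam); cv2.imwrite(f'pics/{name}.png',im[:,:,::-1]); np.save(f'pics/{name}.npy',c,allow_pickle=True); return im,c
def load(name):
    return cv2.imread(f'pics/{name}.png')[:,:,::-1], np.load(f'pics/{name}.npy',allow_pickle=True).item()
def ray(c,u,v,fish=False):
    f=192/np.tan(np.radians(c['fov_y']/2)); x,y=(u-c['cx']),(v-c['cy'])
    if fish:
        r=np.hypot(x,y)+1e-9; t=r/f; d=np.array([x/r*np.sin(t),-y/r*np.sin(t),-np.cos(t)])
    else: d=np.array([x/f,-y/f,-1])
    T=np.array(c['cam_to_world']); return T[:3,3],T[:3,:3]@d
def onz(c,u,v,z,fish=False):
    o,d=ray(c,u,v,fish); return o+d*(z-o[2])/d[2]
def proj(c,p,fish=False):
    f=192/np.tan(np.radians(c['fov_y']/2)); T=np.array(c['cam_to_world']); q=T[:3,:3].T@(np.array(p)-T[:3,3]); x,y,z=q[0],-q[1],-q[2]
    if fish:
        r=np.hypot(x,y); t=np.arctan2(r,z); return c['cx']+f*t*x/r, c['cy']+f*t*y/r
    return c['cx']+f*x/z, c['cy']+f*y/z
E
python3 - <<'E'
from h import *
for n in('top','scene','wrist'):
    im,c=snap(n,n+'0'); print(n,c)
    cv2.imwrite(f'pics/{n}0b.png',cv2.resize(im,(800,600),interpolation=cv2.INTER_CUBIC)[:,:,::-1])
print(arm.get_state())
E
```

```text
top {'fov_y': 55.316371568730624, 'cx': 254.8977842729165, 'cy': 193.21156989730113, 'cam_to_world': array([[-0.00634668,  0.980744  , -0.1951946 ,  0.43030859],
       [-0.99990071, -0.00867993, -0.01110043, -0.10897185],
       [-0.01258095,  0.19510477,  0.98070171,  0.93903207],
       [ 0.        ,  0.        ,  0.        ,  1.        ]])}
scene {'fov_y': 47.166091636158356, 'cx': 258.9138943285734, 'cy': 191.6010411374974, 'cam_to_world': array([[ 0.34092932, -0.73103797,  0.59105895,  1.17881841],
       [ 0.94003934,  0.25864381, -0.22232728, -0.32113715],
       [ 0.00965594,  0.63141656,  0.77538371,  0.88434238],
       [ 0.        ,  0.        ,  0.        ,  1.        ]])}
wrist {'fov_y': 65.70646984690485, 'cx': 257.6246971369348, 'cy': 185.68205758202834, 'cam_to_world': array([[ 0.41517833,  0.87807598,  0.23792757,  0.32534334],
       [-0.90973834,  0.40123299,  0.10671568, -0.53852781],
       [-0.00175992, -0.26075788,  0.96540263,  0.38424106],
       [ 0.        ,  0.        ,  0.        ,  1.        ]])}
{'time_s': 0.15, 'joints': array([-7.56586229e+01,  3.02690435e+01,  8.21408171e+01, -5.19531712e-04,
        6.76887740e+01, -1.02289639e+01]), 'joint_vel': array([ 0.04493462,  0.02840481, -0.12294263,  0.01197016,  0.11227277,
       -0.10485417]), 'joint_efforts': array([ 9.19350168e-04, -4.40429020e+01, -1.76843244e+01,  6.32991968e-02,
        5.52094518e-02, -8.72620785e-05]), 'tcp_pos': array([ 0.25974504, -0.56783977,  0.22176444]), 'ee_rot': array([-1.79902848e+02, -1.70430826e-02,  2.45705242e+01]), 'contact_force': array([-0.72957715,  0.58369739,  0.12588915]), 'wrist_torque': array([ 0.01143019,  0.02861185, -0.01923109]), 'grip_force': 0.0, 'width': 0.08689569411524692}
```

View pics/top0b.png

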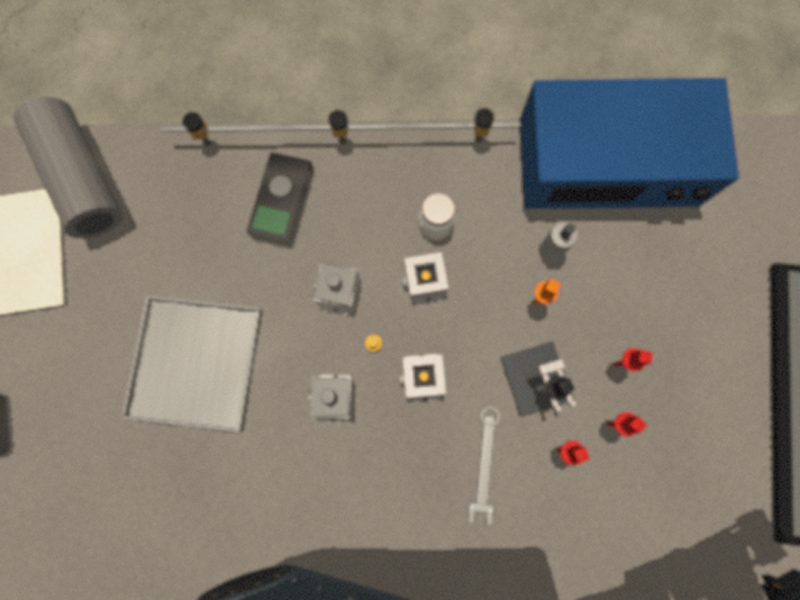

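View pics/scene0b.png

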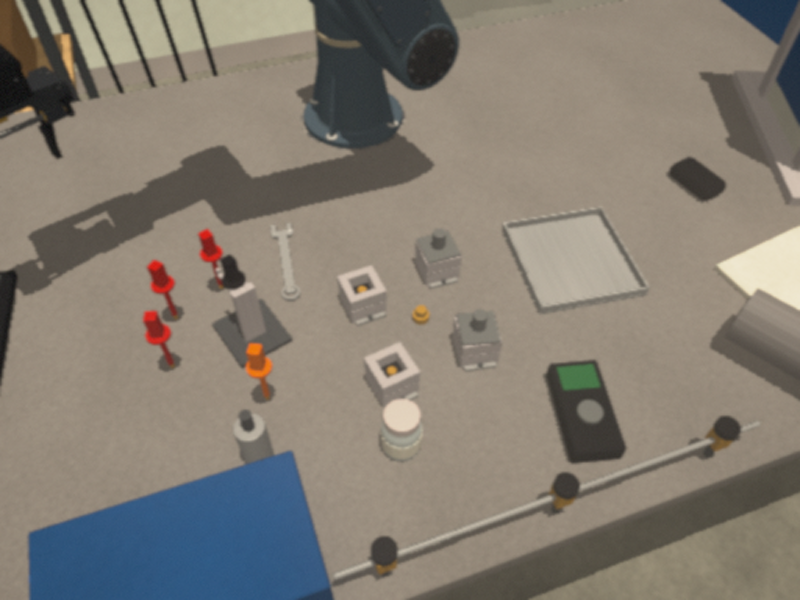

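The top view shows the two covered heads at (333,287) and (329,397), and the open ones at (426,275) and (424,376). The tray is at (195,365), the fitting at (373,343), and the black probe on its stand at about (560,385). The red look-alikes are at (573,452), (628,424) and (636,358), the orange one at (546,292) and the cell at (564,237).

```bash
python3 - <<'E'
from h import *
t,tc=load('top0'); s,sc=load('scene0'); k=.64
def tri(a,b):
    o1,d1=ray(tc,a[0]*k,a[1]*k); o2,d2=ray(sc,b[0]*k,b[1]*k)
    A=np.c_[d1,-d2]; x=np.linalg.lstsq(A,o2-o1,rcond=None)[0]; p,q=o1+d1*x[0],o2+d2*x[1]
    return np.round((p+q)/2,4),round(np.linalg.norm(p-q),4)
for n,a,b in [('knobA',(333,282),(480,314)),('knobB',(328,396),(439,234)),('probe top',(567,386),(232,262)),('fit',(373,343),(421,313))]: print(n,*tri(a,b))
P=lambda u,v,z:np.round(onz(tc,u*k,v*k,z),4)
print('knobA top',P(333,282,.091),'B',P(328,396,.091))
print('open top',P(426,274,.055),P(424,376,.055))
print('tray',[P(*q,.02) for q in((148,299),(260,309),(241,430),(126,416))])
print('plate stand',[P(*q,.005) for q in((502,357),(553,343),(520,415))])
for q in((573,452),(628,424),(636,358),(546,292)): print('lookalike base flange',P(*q,.1))
# rim contours
hsv=cv2.cvtColor(np.ascontiguousarray(t),cv2.COLOR_RGB2HSV)
m=((t.min(2)>190)&(hsv[...,1]<40)).astype(np.uint8)
for c in cv2.findContours(m,0,2)[0]:
    if cv2.contourArea(c)>150:
        r=cv2.minAreaRect(c); print('white',np.round(r[0],1),r[1],r[2],onz(tc,*r[0],.055).round(4), [onz(tc,*p,.055)[:2].round(3) for p in cv2.boxPoints(r)])
E
```

```text
knobA [0.6327 0.002  0.0852] 0.0029
knobB [0.4599 0.0062 0.086 ] 0.0022
probe top [ 0.4696 -0.3246  0.1505] 0.0082
fit [ 0.5475 -0.0559  0.0097] 0.0018
knobA top [ 6.309e-01 -1.000e-04  9.100e-02] B [0.4594 0.0045 0.091 ]
open top [ 0.6511 -0.1433  0.055 ] [ 0.49   -0.1377  0.055 ]
tray [array([0.6217, 0.3139, 0.02  ]), array([0.6034, 0.128 , 0.02  ]), array([0.41  , 0.1501, 0.02  ]), array([0.4328, 0.3339, 0.02  ])]
plate stand [array([ 0.5232, -0.2668,  0.005 ]), array([ 0.5455, -0.3509,  0.005 ]), array([ 0.4304, -0.2916,  0.005 ])]
lookalike base flange [ 0.3785 -0.3454  0.1   ]
lookalike base flange [ 0.4168 -0.4261  0.1   ]
lookalike base flange [ 0.5108 -0.4456  0.1   ]
lookalike base flange [ 0.6104 -0.3204  0.1   ]
white [270.8 239.7] (24.082508087158203, 23.991971969604492) 84.80557250976562 [ 0.4923 -0.1365  0.055 ] [array([ 0.519, -0.105]), array([ 0.524, -0.163]), array([ 0.466, -0.167]), array([ 0.462, -0.11 ])]
white [272.4 174.5] (21.53626823425293, 22.358261108398438) 80.53767395019531 [ 0.6532 -0.1428  0.055 ] [array([ 0.676, -0.111]), array([ 0.685, -0.166]), array([ 0.631, -0.174]), array([ 0.622, -0.119])]
white [ 19. 161.] (76.0, 38.0) 90.0 [0.6945 0.4963 0.055 ] [array([0.797, 0.558]), array([0.796, 0.459]), array([0.596, 0.437]), array([0.597, 0.532])]
```

```bash
python3 - <<'E'
from h import *
t,_=load('top0'); s,_=load('scene0')
a=cv2.resize(t[150:270,190:430],(800,400),interpolation=2); 
b=cv2.resize(s[130:270,80:330],(800,448),interpolation=2)
cv2.imwrite('pics/cropt.png',a[:,:,::-1]); cv2.imwrite('pics/crops.png',b[:,:,::-1])
E
```

```text
(no output)
```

View pics/cropt.png

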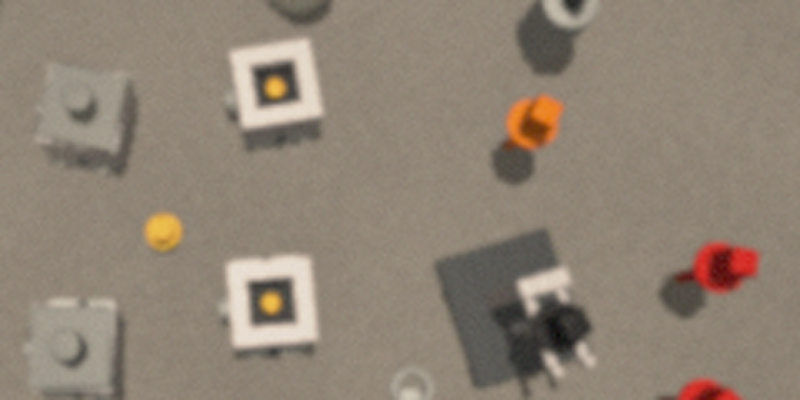

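View pics/crops.png

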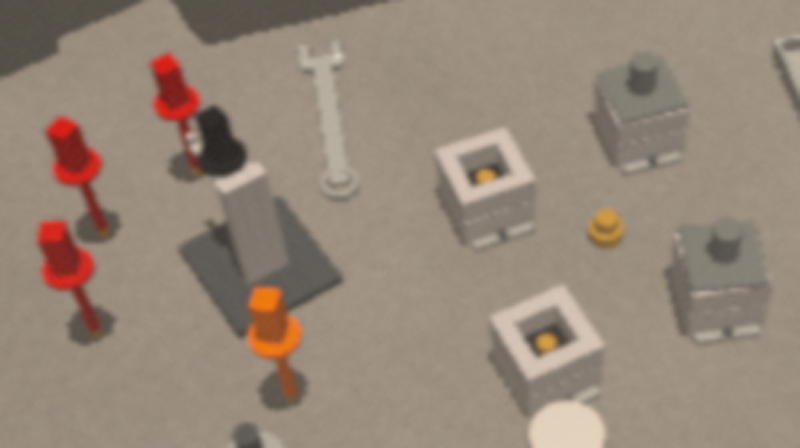

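The crops confirm two covers, on the left-hand heads. The stand is yawed about 15°, with the prongs facing the robot. I'll go above knob A first.

```bash
cat >> h.py <<'E'
def go(x,y,z,yaw):
    s=arm.get_state(); p=s['tcp_pos']; a=np.radians(s['ee_rot'][2]); dx,dy=(x-p[0])*1e3,(y-p[1])*1e3
    w=(yaw-s['ee_rot'][2]+180)%360-180
    print('tx %.1f ty %.1f tz %.1f yaw %.1f'%(dx*np.cos(a)+dy*np.sin(a), dx*np.sin(a)-dy*np.cos(a), (p[2]-z)*1e3, -w), 'rows',round(max(np.hypot(dx,dy)/41.7,abs(w)/7.16,abs(p[2]-z)*24),1),s['ee_rot'].round(2),s['joints'].round(0))
E
python3 -c "
from h import *
go(.631,0,.17,0)"
```

```text
tx 573.8 ty -362.0 tz 51.8 yaw 24.6 rows 16.3 [-1.799e+02 -2.000e-02  2.457e+01] [-76.  30.  82.  -0.  68. -10.]
```

Emit:
move_arm --deltas '[{"tx": 574, "ty": -362, "tz": 0, "yaw": 24.6, "hand": 50}, {"tx": 574, "ty": -362, "tz": 0, "yaw": 24.6, "hand": 50}, {"tx": 574, "ty": -362, "tz": 0, "yaw": 24.6, "hand": 50}, {"tx": 574, "ty": -362, "tz": 0, "yaw": 24.6, "hand": 50}, {"tx": 574, "ty": -362, "tz": 0, "yaw": 24.6, "hand": 50}, {"tx": 574, "ty": -362, "tz": 0, "yaw": 24.6, "hand": 50}, {"tx": 574, "ty": -362, "tz": 0, "yaw": 24.6, "hand": 50}, {"tx": 574, "ty": -362, "tz": 0, "yaw": 24.6, "hand": 50}, {"tx": 574, "ty": -362, "tz": 0, "yaw": 24.6, "hand": 50}, {"tx": 574, "ty": -362, "tz": 0, "yaw": 24.6, "hand": 50}, {"tx": 574, "ty": -362, "tz": 0, "yaw": 24.6, "hand": 50}, {"tx": 574, "ty": -362, "tz": 0, "yaw": 24.6, "hand": 50}, {"tx": 574, "ty": -362, "tz": 40, "yaw": 24.6, "hand": 50}, {"tx": 574, "ty": -362, "tz": 52, "yaw": 24.6, "hand": 50}, {"tx": 574, "ty": -362, "tz": 52, "yaw": 24.6, "hand": 50}, {"tx": 574, "ty": -362, "tz": 52, "yaw": 24.6, "hand": 50}, {"tx": 574, "ty": -362, "tz": 52, "yaw": 24.6, "hand": 50}, {"tx": 574, "ty": -362, "tz": 52, "yaw": 24.6, "hand": 50}, {"tx": 574, "ty": -362, "tz": 52, "yaw": 24.6, "hand": 50}, {"tx": 574, "ty": -362, "tz": 52, "yaw": 24.6, "hand": 50}]'

```text
time_s: 1.82
tcp_pos: [0.6308, -0.0011, 0.1705]
ee_rot: [180.0, 0.1, -0.0]
contact_force: [0.5, -1.0, 0.2]
width: 0.0496
grip_force: 0.0
```

```bash
python3 - <<'E'
from h import *
im,c=snap('wrist','wA'); cv2.imwrite('pics/wAb.png',cv2.resize(im,(800,600),interpolation=2)[:,:,::-1])
go(.631,0,.17,0)
E
```

```text
tx 0.1 ty -1.6 tz 0.8 yaw -0.1 rows 0.0 [ 1.7997e+02  2.0000e-02 -9.0000e-02] [-10.  34.  84.  -0.  62.  80.]
```

View pics/wAb.png

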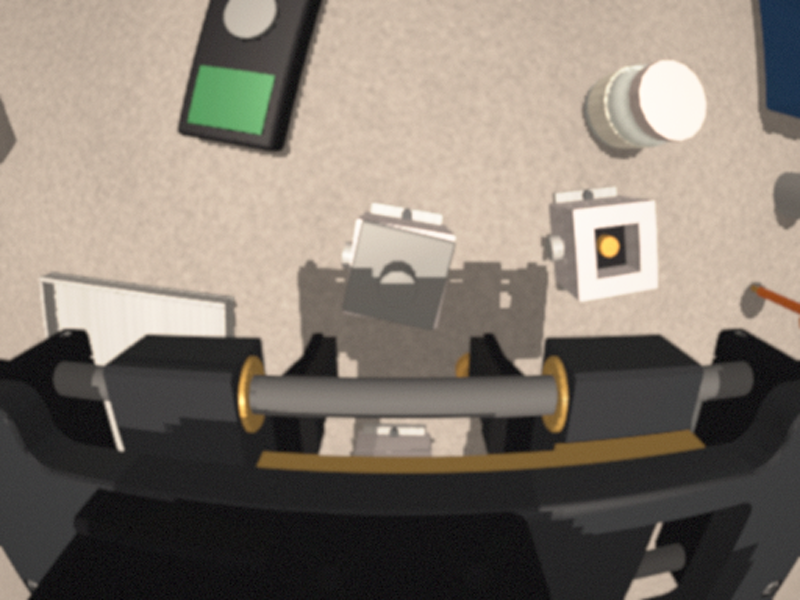

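The wrist view shows cover A with plate corners at (363,222), (455,238), (437,328) and (343,313). The open head beside it has rim corners (574,207), (656,200), (658,292) and (580,300).

```bash
python3 - <<'E'
from h import *
_,c=load('wA'); k=.64
def quad(q,z):
    P=np.array([onz(c,u*k,v*k,z,True)[:2] for u,v in q]); e=P[1]-P[0]; e2=P[2]-P[3]; f=P[0]-P[3];g=P[1]-P[2]
    print(P.mean(0).round(4),'sides',[np.linalg.norm(x).round(4) for x in(e,e2,f,g)],'yaw of up-edge',[np.degrees(np.arctan2(x[1],x[0])).round(1) for x in(f,g)],[np.degrees(np.arctan2(x[1],x[0])).round(1)+90 for x in(e,e2)])
quad([(363,222),(455,238),(437,328),(343,313)],.061)
quad([(574,207),(656,200),(658,292),(580,300)],.055)
print(onz(c,610*k,246*k,.042,True), 'knob top back',onz(c,397*k,263*k,.091,True))
E
```

```text
[6.378e-01 6.000e-04] sides [np.float64(0.0552), np.float64(0.0591), np.float64(0.0578), np.float64(0.0573)] yaw of up-edge [np.float64(-13.6), np.float64(-9.8)] [np.float64(-10.0), np.float64(-9.599999999999994)]
[ 0.6542 -0.1433] sides [np.float64(0.0608), np.float64(0.0606), np.float64(0.0613), np.float64(0.0637)] yaw of up-edge [np.float64(8.6), np.float64(8.3)] [np.float64(7.400000000000006), np.float64(5.0)]
[ 0.65489703 -0.14224735  0.042     ] knob top back [0.6522793  0.00167159 0.091     ]
```

Emit:
move_arm --deltas '[{"tx": 6, "ty": -1.5, "tz": 0, "yaw": 6, "hand": 50}, {"tx": 6, "ty": -1.5, "tz": 20, "yaw": 10, "hand": 50}, {"tx": 6, "ty": -1.5, "tz": 50, "yaw": 10, "hand": 50}, {"tx": 6, "ty": -1.5, "tz": 75, "yaw": 10, "hand": 50}, {"tx": 6, "ty": -1.5, "tz": 95, "yaw": 10, "hand": 50}, {"tx": 6, "ty": -1.5, "tz": 105, "yaw": 10, "hand": 50}, {"tx": 6, "ty": -1.5, "tz": 106, "yaw": 10, "hand": 50}, {"tx": 6, "ty": -1.5, "tz": 106, "yaw": 10, "hand": 50}, {"tx": 6, "ty": -1.5, "tz": 106, "yaw": 10, "hand": 50}]'

```text
time_s: 2.62
tcp_pos: [0.6385, 0.0002, 0.0661]
ee_rot: [180.0, -0.2, -10.1]
contact_force: [0.1, 0.2, 0.7]
width: 0.05
grip_force: 0.0
```

```bash
python3 - <<'E'
from h import *
go(.636,.0005,.064,-10); print(arm.get_state()['tcp_pos'],arm.get_state()['contact_force'])
im,c=snap('scene','sA'); cv2.imwrite('pics/sAb.png',cv2.resize(im[90:290,200:460],(780,600),interpolation=2)[:,:,::-1])
E
```

```text
tx -2.5 ty 0.1 tz 2.1 yaw -0.1 rows 0.1 [ 1.800e+02 -1.600e-01 -1.008e+01] [-10.  42.  87.  -0.  51.  90.]
[6.38509475e-01 1.62465405e-04 6.61256689e-02] [0.05124201 0.23330152 0.7064594 ]
```

View pics/sAb.png

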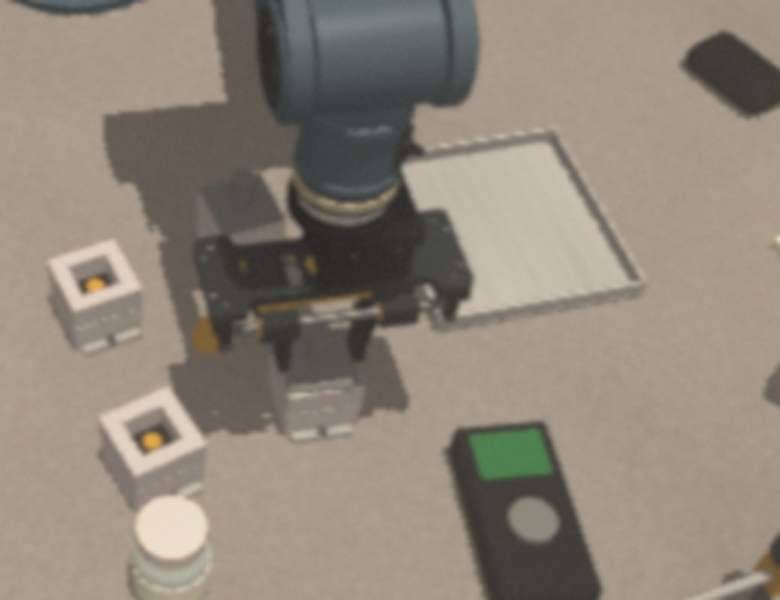

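The fingers straddle the knob at about (320,320). I'll close on it and lift.

Emit:
move_arm --deltas '[{"tx": -2, "ty": 0, "tz": 1.5, "yaw": 0, "hand": 50}, {"tx": -2, "ty": 0, "tz": 1.5, "yaw": 0, "hand": 10}, {"tx": -2, "ty": 0, "tz": 1.5, "yaw": 0, "hand": 10}, {"tx": -2, "ty": 0, "tz": 1.5, "yaw": 0, "hand": 10}, {"tx": -2, "ty": 0, "tz": 1.5, "yaw": 0, "hand": 10}, {"tx": -2, "ty": 0, "tz": 1.5, "yaw": 0, "hand": 10}, {"tx": -2, "ty": 0, "tz": 1.5, "yaw": 0, "hand": 10}, {"tx": -2, "ty": 0, "tz": 1.5, "yaw": 0, "hand": 10}]' --grip_force 20

```text
time_s: 3.33
tcp_pos: [0.6355, 0.0014, 0.0631]
ee_rot: [-180.0, -0.0, -10.0]
contact_force: [-0.4, -0.0, 1.0]
width: 0.0212
grip_force: 20.0
```

Emit:
move_arm --deltas '[{"tz": -6, "hand": 10}, {"tz": -20, "hand": 10}, {"tz": -50, "hand": 10}, {"tz": -90, "hand": 10}, {"tz": -110, "hand": 10}, {"tz": -120, "hand": 10}, {"tz": -120, "hand": 10}, {"tz": -120, "hand": 10}]'

```text
schema error: expected keys tx, ty, tz, yaw, hand
```

```bash
python3 - <<'E'
from h import *
im,c=snap('scene','sB'); cv2.imwrite('pics/sBb.png',cv2.resize(im[70:270,200:460],(780,600),interpolation=2)[:,:,::-1])
im,c=snap('wrist','wB'); cv2.imwrite('pics/wBb.png',cv2.resize(im,(800,600),interpolation=2)[:,:,::-1])
im,c=snap('top','tB')
print(arm.get_state()['tcp_pos'])
# tray edges: grey low-sat bright region
hsv=cv2.cvtColor(np.ascontiguousarray(im),cv2.COLOR_RGB2HSV)
for n in('top0','tB'):
    im,c=load(n); d=cv2.cvtColor(np.ascontiguousarray(im),cv2.COLOR_RGB2HSV)
    m=((d[...,2]>135)&(d[...,1]<45)).astype(np.uint8); m=cv2.morphologyEx(m,cv2.MORPH_OPEN,np.ones((5,5)))
    for q in cv2.findContours(m,0,2)[0]:
        r=cv2.minAreaRect(q)
        if 2500<cv2.contourArea(q)<9000 and r[0][0]<200 and r[0][1]>150: print(n,r,onz(c,*r[0],.012).round(4))
E
```

```text
[0.63550907 0.00145511 0.06313176]
top0 ((124.12066650390625, 232.4001007080078), (71.32691955566406, 86.10881805419922), 9.7824068069458) [0.5164 0.2341 0.012 ]
top0 ((19.0, 161.0), (76.0, 38.0), 90.0) [0.7073 0.5258 0.012 ]
```

View pics/wBb.png

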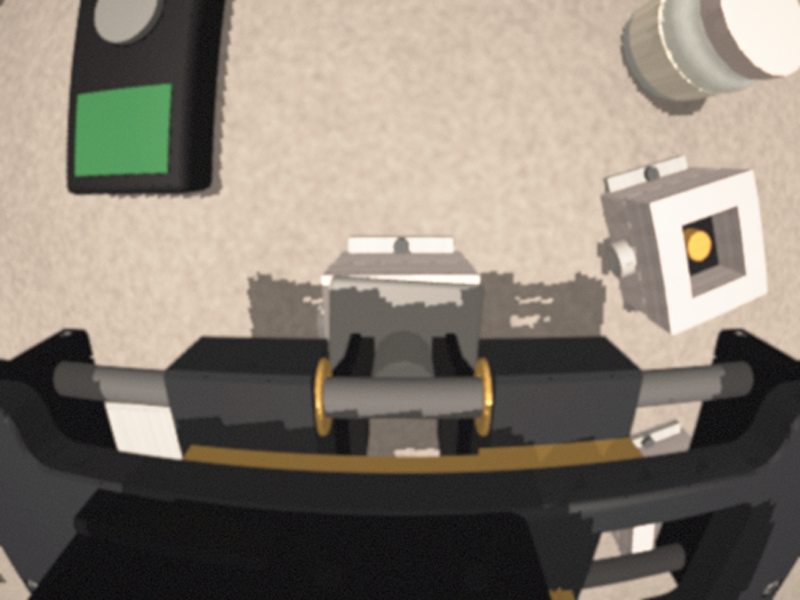

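The knob is gripped at 21 mm, and the tool yaw of −10° matches the plate. Now I'll lift.

Emit:
move_arm --deltas '[{"tx": 0, "ty": 0, "yaw": 0, "tz": -6, "hand": 10}, {"tx": 0, "ty": 0, "yaw": 0, "tz": -20, "hand": 10}, {"tx": 0, "ty": 0, "yaw": 0, "tz": -50, "hand": 10}, {"tx": 0, "ty": 0, "yaw": 0, "tz": -85, "hand": 10}, {"tx": 0, "ty": 0, "yaw": 0, "tz": -110, "hand": 10}, {"tx": 0, "ty": 0, "yaw": 0, "tz": -120, "hand": 10}, {"tx": 0, "ty": 0, "yaw": 0, "tz": -120, "hand": 10}, {"tx": 0, "ty": 0, "yaw": 0, "tz": -120, "hand": 10}]'

```text
time_s: 4.15
tcp_pos: [0.6349, 0.0014, 0.1827]
ee_rot: [180.0, 0.0, -10.0]
contact_force: [0.1, -0.2, -0.4]
width: 0.0216
grip_force: 20.0
```

```bash
python3 - <<'E'
from h import *
im,c=snap('scene','sB'); im2,c2=snap('wrist','wB'); im3,c=snap('top','tB')
cv2.imwrite('pics/B.png',np.hstack([cv2.resize(im[70:270,200:460],(400,308)),cv2.resize(im2,(400,308))])[:,:,::-1])
cv2.imwrite('pics/tBb.png',cv2.resize(im3[150:290,60:300],(800,467),interpolation=2)[:,:,::-1])
print(arm.get_state()['width'],arm.get_state()['tcp_pos'])
E
```

```text
0.021073579646431553 [0.63380481 0.00155102 0.18066184]
```

View pics/B.png

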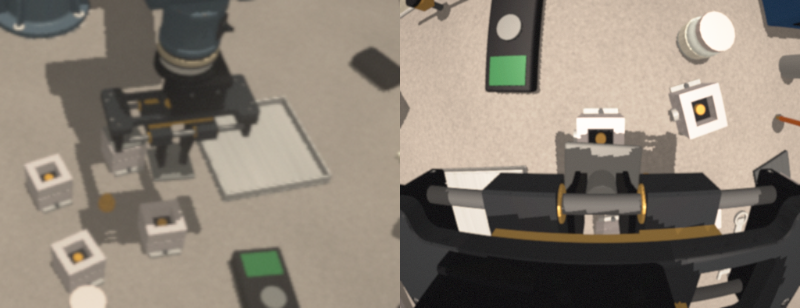

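View pics/tBb.png

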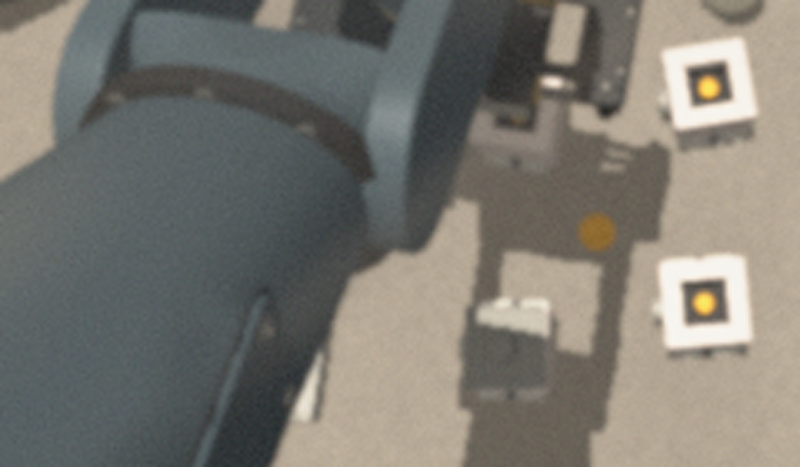

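Cover A is lifted clear, exposing its pin, and the tray is unmoved (far corner still at about (414,186)). Next I'll place the cover in the tray.

```bash
python3 - <<'E'
from h import *
go(.565,.226,.17,-6.6)
for n,fi in(('wB',1),('tB',0)):
    im,c=load(n); d=cv2.cvtColor(np.ascontiguousarray(im),cv2.COLOR_RGB2HSV)
    m=((d[...,0]>10)&(d[...,0]<30)&(d[...,1]>150)&(d[...,2]>60)).astype(np.uint8)
    for q in cv2.findContours(m,0,2)[0]:
        if 6<cv2.contourArea(q)<400: 
            M=cv2.moments(q); u,v=M['m10']/M['m00'],M['m01']/M['m00']; print(n,round(u),round(v),cv2.contourArea(q),onz(c,u,v,.042,fi).round(4))
im,c=load('wB'); print(onz(c,(578-400)*1.28,115*1.247,.055,True),onz(c,(624-400)*1.28,115*1.247,.055,True))
E
```

```text
tx -106.9 ty -209.0 tz 10.7 yaw -3.4 rows 5.6 [180.     0.28 -10.04] [-10.  34.  83.  -0.  64.  90.]
wB 359 381 35.5 [ 0.2621 -0.1033  0.042 ]
wB 310 271 41.5 [ 0.5093 -0.0391  0.042 ]
wB 206 271 35.5 [0.5307 0.0827 0.042 ]
wB 310 240 75.5 [ 0.5512 -0.0437  0.042 ]
wB 205 240 46.0 [0.5719 0.0731 0.042 ]
wB 257 172 118.5 [0.639  0.0018 0.042 ]
wB 498 150 47.5 [ 0.6163 -0.3171  0.042 ]
wB 384 136 129.0 [ 0.6551 -0.1401  0.042 ]
wB 32 5 176.0 [0.9079 0.2436 0.042 ]
tB 271 240 18.0 [ 0.4912 -0.1373  0.042 ]
tB 239 219 47.5 [ 0.5438 -0.0583  0.042 ]
tB 349 186 163.5 [ 0.6243 -0.3351  0.042 ]
tB 272 176 18.5 [ 0.6525 -0.1426  0.042 ]
tB 308 84 9.5 [ 0.9038 -0.2403  0.042 ]
[0.67498664 0.0238979  0.055     ] [ 0.66490185 -0.03284354  0.055     ]
```

Emit:
move_arm --deltas '[{"tx": -107, "ty": -209, "tz": 0, "yaw": -3.4, "hand": 10}, {"tx": -107, "ty": -209, "tz": 0, "yaw": -3.4, "hand": 10}, {"tx": -107, "ty": -209, "tz": 0, "yaw": -3.4, "hand": 10}, {"tx": -107, "ty": -209, "tz": 0, "yaw": -3.4, "hand": 10}, {"tx": -107, "ty": -209, "tz": 0, "yaw": -3.4, "hand": 10}, {"tx": -107, "ty": -209, "tz": 0, "yaw": -3.4, "hand": 10}, {"tx": -107, "ty": -209, "tz": 20, "yaw": -3.4, "hand": 10}, {"tx": -107, "ty": -209, "tz": 60, "yaw": -3.4, "hand": 10}, {"tx": -107, "ty": -209, "tz": 100, "yaw": -3.4, "hand": 10}, {"tx": -107, "ty": -209, "tz": 130, "yaw": -3.4, "hand": 10}, {"tx": -107, "ty": -209, "tz": 145, "yaw": -3.4, "hand": 10}, {"tx": -107, "ty": -209, "tz": 150, "yaw": -3.4, "hand": 10}, {"tx": -107, "ty": -209, "tz": 150, "yaw": -3.4, "hand": 10}, {"tx": -107, "ty": -209, "tz": 150, "yaw": -3.4, "hand": 10}]'

```text
time_s: 5.47
tcp_pos: [0.5666, 0.2258, 0.0328]
ee_rot: [180.0, 0.0, -6.6]
contact_force: [0.4, -0.6, 0.8]
width: 0.0214
grip_force: 20.0
```

```bash
python3 - <<'E'
from h import *
go(.565,.226,.021,-6.6); print(arm.get_state()['contact_force'])
im,c=snap('wrist','wC'); cv2.imwrite('pics/C.png',cv2.resize(im,(800,600))[:,:,::-1])
E
```

```text
tx -1.7 ty -0.1 tz 11.8 yaw -0.0 rows 0.3 [ 1.7999e+02  2.0000e-02 -6.6400e+00] [ 11.  44.  92.   0.  44. 108.]
[ 0.37058921 -0.58424862  0.76951786]
```

View pics/C.png

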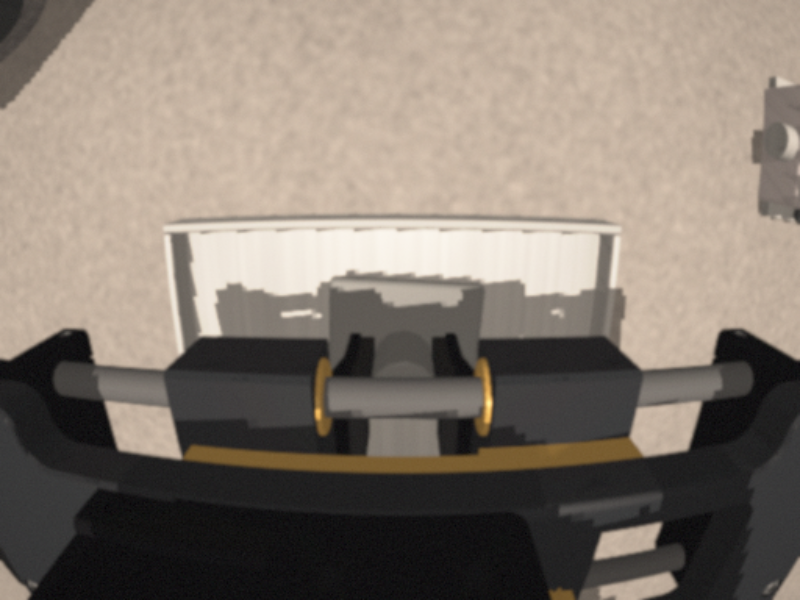

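The cover is square inside the tray, with the back wall at row 228. I'll lower it, release and retreat.

Emit:
move_arm --deltas '[{"tx": 0, "ty": 0, "tz": 5, "yaw": 0, "hand": 10}, {"tx": 0, "ty": 0, "tz": 9, "yaw": 0, "hand": 10}, {"tx": 0, "ty": 0, "tz": 11, "yaw": 0, "hand": 10}, {"tx": 0, "ty": 0, "tz": 12, "yaw": 0, "hand": 10}, {"tx": 0, "ty": 0, "tz": 12, "yaw": 0, "hand": 10}, {"tx": 0, "ty": 0, "tz": 12, "yaw": 0, "hand": 10}]'

```text
time_s: 6.02
tcp_pos: [0.5665, 0.2258, 0.0212]
ee_rot: [-180.0, -0.0, -6.6]
contact_force: [-0.7, -0.7, 0.1]
width: 0.0212
grip_force: 20.0
```

Emit:
move_arm --deltas '[{"tx": 0, "ty": 0, "tz": 0, "yaw": 0, "hand": 30}, {"tx": 0, "ty": 0, "tz": 0, "yaw": 0, "hand": 46}, {"tx": 0, "ty": 0, "tz": 0, "yaw": 0, "hand": 46}, {"tx": 0, "ty": 0, "tz": 0, "yaw": 0, "hand": 46}, {"tx": 0, "ty": 0, "tz": 0, "yaw": 0, "hand": 46}, {"tx": 0, "ty": 0, "tz": -15, "yaw": 0, "hand": 46}, {"tx": 0, "ty": 0, "tz": -50, "yaw": 0, "hand": 46}, {"tx": 0, "ty": 0, "tz": -90, "yaw": 0, "hand": 46}, {"tx": 0, "ty": 0, "tz": -130, "yaw": 0, "hand": 46}, {"tx": 0, "ty": 0, "tz": -150, "yaw": 0, "hand": 46}, {"tx": 0, "ty": 0, "tz": -150, "yaw": 0, "hand": 46}, {"tx": 0, "ty": 0, "tz": -150, "yaw": 0, "hand": 46}]'

```text
time_s: 7.02
tcp_pos: [0.5672, 0.226, 0.1727]
ee_rot: [-179.9, -0.2, -6.6]
contact_force: [-0.5, -0.1, 0.2]
width: 0.0459
grip_force: 0.0
```

```bash
python3 - <<'E'
from h import *
go(.459,.003,.15,0)
E
```

```text
tx -81.8 ty 234.0 tz 22.7 yaw -6.6 rows 5.9 [-179.94   -0.19   -6.63] [ 11.  32.  87.  -0.  60. 108.]
```

Emit:
move_arm --deltas '[{"tx": -102, "ty": 231, "tz": 0, "yaw": -6.6, "hand": 46}, {"tx": -102, "ty": 231, "tz": 0, "yaw": -6.6, "hand": 46}, {"tx": -102, "ty": 231, "tz": 0, "yaw": -6.6, "hand": 46}, {"tx": -102, "ty": 231, "tz": 0, "yaw": -6.6, "hand": 46}, {"tx": -102, "ty": 231, "tz": 0, "yaw": -6.6, "hand": 46}, {"tx": -102, "ty": 231, "tz": 0, "yaw": -6.6, "hand": 46}, {"tx": -102, "ty": 231, "tz": 0, "yaw": -6.6, "hand": 46}, {"tx": -102, "ty": 231, "tz": 0, "yaw": -6.6, "hand": 46}, {"tx": -102, "ty": 231, "tz": 0, "yaw": -6.6, "hand": 46}]'

```text
time_s: 7.77
tcp_pos: [0.4382, 0.0082, 0.1702]
ee_rot: [-179.9, 0.1, -0.1]
contact_force: [-0.3, 0.1, -0.5]
width: 0.0461
grip_force: 0.0
```

```bash
python3 - <<'E'
from h import *
go(.459,.004,.15,0)
im,c=snap('wrist','wD'); s,_=snap('scene','sD')
cv2.imwrite('pics/D.png',np.vstack([cv2.resize(im[90:250,130:390],(650,400),interpolation=2),np.pad(cv2.resize(s[110:240,200:430],(354,200)),((0,0),(0,296),(0,0)))])[:,:,::-1])
E
```

```text
tx 20.8 ty 4.2 tz 20.2 yaw -0.1 rows 0.5 [-1.7995e+02  1.0000e-01 -1.2000e-01] [-14.  21. 111.   0.  48.  76.]
```

View pics/D.png

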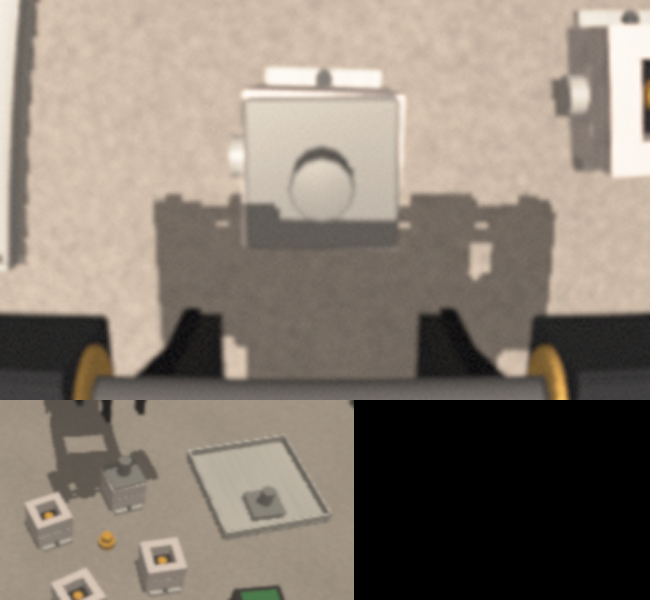

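Cover A stands knob up in the tray. Cover B's knob top is at crop (322,185), with plate corners about (246,97), (397,97), (400,247) and (247,247), so it sits nearly square to the tool.

```bash
python3 - <<'E'
from h import *
_,c=load('wD'); f=lambda u,v,z:onz(c,130+u/2.5,90+v/2.5,z,True)
print('knob',f(322,185,.091)); P=[f(*q,.061)[:2] for q in((246,97),(397,97),(400,247),(247,247))]; print(np.mean(P,0),np.round(P,4))
print('rim far edge',f(244,90,.055),f(405,95,.055))
E
```

```text
knob [0.4633232  0.00717147 0.091     ]
[0.46195487 0.00687861] [[ 0.4905  0.0348]
 [ 0.4904 -0.0204]
 [ 0.4334 -0.0226]
 [ 0.4336  0.0357]]
rim far edge [0.49268816 0.0360985  0.055     ] [ 0.49070442 -0.02400843  0.055     ]
```

Emit:
move_arm --deltas '[{"tx": 24, "ty": 1, "tz": 0, "yaw": 0, "hand": 46}, {"tx": 24, "ty": 1, "tz": 25, "yaw": 0, "hand": 46}, {"tx": 24, "ty": 1, "tz": 55, "yaw": 0, "hand": 46}, {"tx": 24, "ty": 1, "tz": 80, "yaw": 0, "hand": 46}, {"tx": 24, "ty": 1, "tz": 98, "yaw": 0, "hand": 46}, {"tx": 24, "ty": 1, "tz": 105, "yaw": 0, "hand": 46}, {"tx": 24, "ty": 1, "tz": 106, "yaw": 0, "hand": 46}, {"tx": 24, "ty": 1, "tz": 106, "yaw": 0, "hand": 46}, {"tx": 24, "ty": 1, "tz": 106, "yaw": 0, "hand": 46}, {"tx": 24, "ty": 1, "tz": 106, "yaw": 0, "hand": 46}]'

```text
time_s: 8.7
tcp_pos: [0.4635, 0.0072, 0.0661]
ee_rot: [180.0, -0.1, 0.0]
contact_force: [0.1, -0.3, -0.1]
width: 0.0459
grip_force: 0.0
```

Emit:
move_arm --deltas '[{"tx": 0, "ty": 0, "tz": 0, "yaw": 0, "hand": 10}, {"tx": 0, "ty": 0, "tz": 0, "yaw": 0, "hand": 10}, {"tx": 0, "ty": 0, "tz": 0, "yaw": 0, "hand": 10}, {"tx": 0, "ty": 0, "tz": 0, "yaw": 0, "hand": 10}, {"tx": 0, "ty": 0, "tz": 0, "yaw": 0, "hand": 10}, {"tx": 0, "ty": 0, "tz": 0, "yaw": 0, "hand": 10}]' --grip_force 20

```text
time_s: 9.2
tcp_pos: [0.4626, 0.007, 0.0653]
ee_rot: [180.0, -0.0, -0.0]
contact_force: [-0.4, 0.4, 2.1]
width: 0.0215
grip_force: 20.0
```

Emit:
move_arm --deltas '[{"tx": 0, "ty": 0, "tz": -6, "yaw": 0, "hand": 10}, {"tx": 0, "ty": 0, "tz": -20, "yaw": 0, "hand": 10}, {"tx": 0, "ty": 0, "tz": -50, "yaw": 0, "hand": 10}, {"tx": 0, "ty": 0, "tz": -85, "yaw": 0, "hand": 10}, {"tx": 0, "ty": 0, "tz": -110, "yaw": 0, "hand": 10}, {"tx": 0, "ty": 0, "tz": -120, "yaw": 0, "hand": 10}, {"tx": 0, "ty": 0, "tz": -120, "yaw": 0, "hand": 10}, {"tx": 0, "ty": 0, "tz": -120, "yaw": 0, "hand": 10}]'

```text
time_s: 9.87
tcp_pos: [0.4624, 0.0071, 0.1855]
ee_rot: [180.0, -0.1, -0.0]
contact_force: [0.3, 0.3, -1.3]
width: 0.0217
grip_force: 20.0
```

```bash
cat >> h.py <<'E'
def tray(name):
    # tray far/near edge corners from scene picture: bright low-sat region hull (with cover) -> quad on z=.02
    im,c=load(name); d=cv2.cvtColor(np.ascontiguousarray(im),cv2.COLOR_RGB2HSV)
    m=((d[...,2]>60)&(d[...,1]<28)).astype(np.uint8); m[:, :300]=0; m[:120]=0;m[210:]=0
    m=cv2.morphologyEx(m,cv2.MORPH_CLOSE,np.ones((5,5))); q=max(cv2.findContours(m,0,2)[0],key=cv2.contourArea); h=cv2.convexHull(q)
    a=cv2.approxPolyDP(h,8,True)[:,0]; P=np.array([onz(c,*p,.016)[:2] for p in a]); return cv2.contourArea(h),a.tolist(),P.round(4).tolist()
def pins(name,fi,z=.042):
    im,c=load(name); d=cv2.cvtColor(np.ascontiguousarray(im),cv2.COLOR_RGB2HSV)
    m=((d[...,0]>10)&(d[...,0]<30)&(d[...,1]>150)&(d[...,2]>60)).astype(np.uint8)
    for q in cv2.findContours(m,0,2)[0]:
        if 6<cv2.contourArea(q)<400:
            M=cv2.moments(q); u,v=M['m10']/M['m00'],M['m01']/M['m00']; print(name,round(u),round(v),cv2.contourArea(q),onz(c,u,v,z,fi).round(4))
E
python3 - <<'E'
from h import *
snap('wrist','wE'); snap('scene','sE')
for n in('scene0','sD','sE'): print(tray(n))
pins('wE',1)
go(.469,.237,.17,-6.6)
E
```

```text
(0.0, [[308, 209]], [[0.6094, 0.0233]])
(33.5, [[371, 168], [366, 177]], [[0.5403, 0.2379], [0.5642, 0.2097]])
(13.5, [[373, 172]], [[0.5548, 0.2358]])
wE 358 381 33.5 [ 0.1117 -0.1616  0.042 ]
wE 310 270 64.0 [ 0.3469 -0.0557  0.042 ]
wE 206 269 52.5 [0.348  0.0693 0.042 ]
wE 310 240 76.0 [ 0.3871 -0.0531  0.042 ]
wE 206 240 57.5 [0.3872 0.0667 0.042 ]
wE 257 175 123.5 [0.463  0.0075 0.042 ]
wE 386 149 125.0 [ 0.4933 -0.1347  0.042 ]
wE 311 100 45.5 [ 0.5431 -0.0477  0.042 ]
wE 501 67 33.0 [ 0.6122 -0.3111  0.042 ]
wE 263 17 13.0 [0.6308 0.0016 0.042 ]
wE 391 9 108.5 [ 0.6533 -0.1407  0.042 ]
tx 7.5 ty -229.7 tz 14.1 yaw 6.6 rows 5.5 [-1.7997e+02  1.4000e-01 -3.0000e-02] [-13.  21. 107.  -0.  52.  77.]
```

```bash
cat >> h.py <<'E'
def traymove(name,ref='scene0'):
    a,_=load(ref); b,c=load(name); out=[]
    for u,v in((410,184),(346,194),(383,136)):
        t=np.ascontiguousarray(a[v-9:v+10,u-9:u+10]); r=cv2.matchTemplate(np.ascontiguousarray(b),t,cv2.TM_CCOEFF_NORMED)
        r=r[max(0,v-59):v+41,u-59:u+41]; _,s,_,l=cv2.minMaxLoc(r); d=(l[0]-50,l[1]-50); mv=(onz(c,u+d[0],v+d[1],.02)-onz(c,u,v,.02))[:2]; out.append((round(s,2),d,mv.round(3).tolist()))
    print(name,out)
E
python3 - <<'E'
from h import *
traymove('sD');traymove('sE')
E
```

```text
sD [(1.0, (0, 0), [0.0, 0.0]), (1.0, (0, 0), [0.0, 0.0]), (1.0, (0, 0), [0.0, 0.0])]
sE [(1.0, (0, 0), [0.0, 0.0]), (1.0, (0, 0), [0.0, 0.0]), (1.0, (0, 0), [0.0, 0.0])]
```

Emit:
move_arm --deltas '[{"tx": 7.5, "ty": -230, "tz": 0, "yaw": 6.6, "hand": 10}, {"tx": 7.5, "ty": -230, "tz": 0, "yaw": 6.6, "hand": 10}, {"tx": 7.5, "ty": -230, "tz": 0, "yaw": 6.6, "hand": 10}, {"tx": 7.5, "ty": -230, "tz": 0, "yaw": 6.6, "hand": 10}, {"tx": 7.5, "ty": -230, "tz": 0, "yaw": 6.6, "hand": 10}, {"tx": 7.5, "ty": -230, "tz": 0, "yaw": 6.6, "hand": 10}, {"tx": 7.5, "ty": -230, "tz": 0, "yaw": 6.6, "hand": 10}, {"tx": 7.5, "ty": -230, "tz": 30, "yaw": 6.6, "hand": 10}, {"tx": 7.5, "ty": -230, "tz": 70, "yaw": 6.6, "hand": 10}, {"tx": 7.5, "ty": -230, "tz": 110, "yaw": 6.6, "hand": 10}, {"tx": 7.5, "ty": -230, "tz": 140, "yaw": 6.6, "hand": 10}, {"tx": 7.5, "ty": -230, "tz": 150, "yaw": 6.6, "hand": 10}, {"tx": 7.5, "ty": -230, "tz": 150, "yaw": 6.6, "hand": 10}, {"tx": 7.5, "ty": -230, "tz": 150, "yaw": 6.6, "hand": 10}]'

```text
time_s: 11.13
tcp_pos: [0.4699, 0.2366, 0.0347]
ee_rot: [180.0, 0.1, -6.7]
contact_force: [0.4, 0.2, -0.0]
width: 0.0215
grip_force: 20.0
```

Emit:
move_arm --deltas '[{"tx": 0, "ty": 0, "tz": 5, "yaw": 0, "hand": 10}, {"tx": 0, "ty": 0, "tz": 9, "yaw": 0, "hand": 10}, {"tx": 0, "ty": 0, "tz": 11, "yaw": 0, "hand": 10}, {"tx": 0, "ty": 0, "tz": 12, "yaw": 0, "hand": 10}, {"tx": 0, "ty": 0, "tz": 12, "yaw": 0, "hand": 10}, {"tx": 0, "ty": 0, "tz": 12, "yaw": 0, "hand": 10}]'

```text
time_s: 11.63
tcp_pos: [0.4703, 0.2372, 0.0235]
ee_rot: [-180.0, -0.0, -6.6]
contact_force: [-0.4, -0.6, -0.3]
width: 0.0216
grip_force: 20.0
```

Emit:
move_arm --deltas '[{"tx": 0, "ty": 0, "tz": 0, "yaw": 0, "hand": 30}, {"tx": 0, "ty": 0, "tz": 0, "yaw": 0, "hand": 46}, {"tx": 0, "ty": 0, "tz": 0, "yaw": 0, "hand": 46}, {"tx": 0, "ty": 0, "tz": 0, "yaw": 0, "hand": 46}, {"tx": 0, "ty": 0, "tz": 0, "yaw": 0, "hand": 46}, {"tx": 0, "ty": 0, "tz": -15, "yaw": 0, "hand": 46}, {"tx": 0, "ty": 0, "tz": -50, "yaw": 0, "hand": 46}, {"tx": 0, "ty": 0, "tz": -90, "yaw": 0, "hand": 46}, {"tx": 0, "ty": 0, "tz": -130, "yaw": 0, "hand": 46}, {"tx": 0, "ty": 0, "tz": -170, "yaw": 0, "hand": 46}, {"tx": 0, "ty": 0, "tz": -210, "yaw": 0, "hand": 46}, {"tx": 0, "ty": 0, "tz": -230, "yaw": 0, "hand": 46}, {"tx": 0, "ty": 0, "tz": -230, "yaw": 0, "hand": 46}, {"tx": 0, "ty": 0, "tz": -230, "yaw": 0, "hand": 46}]'

```text
time_s: 12.8
tcp_pos: [0.4705, 0.2372, 0.2543]
ee_rot: [-179.9, -0.2, -6.6]
contact_force: [-0.8, 0.9, -0.3]
width: 0.0463
grip_force: 0.0
```

```bash
python3 - <<'E'
from h import *
snap('scene','sF'); snap('top','tF'); traymove('sF')
# probe: black blob in top/scene
for n,(r0,r1,c0,c1) in(('top0',(225,270,335,375)),('scene0',(155,190,130,165))):
    im,c=load(n); m=(im.max(2)<48).astype(np.uint8)
    for q in cv2.findContours(m[r0:r1,c0:c1],0,2)[0]:
        if cv2.contourArea(q)>15: print(n,cv2.contourArea(q),cv2.boundingRect(q+np.array([c0,r0])),cv2.minAreaRect(q))
go(.44,-.33,.255,15)
E
```

```text
sF [(1.0, (0, 0), [0.0, 0.0]), (1.0, (0, 0), [0.0, 0.0]), (0.82, (0, 0), [0.0, 0.0])]
top0 48.0 (353, 243, 9, 12) ((22.0, 23.5), (11.0, 8.0), 90.0)
scene0 59.5 (144, 167, 10, 14) ((17.586206436157227, 18.965517044067383), (11.884501457214355, 7.799204349517822), 68.19859313964844)
tx 36.8 ty 566.3 tz -3.3 yaw -21.6 rows 13.6 [ 1.7993e+02  1.7000e-01 -6.6300e+00] [ 15.  21.  94.  -0.  65. 111.]
```

Emit:
move_arm --deltas '[{"tx": 32, "ty": 567, "tz": 0, "yaw": -21.6, "hand": 46}, {"tx": 32, "ty": 567, "tz": 0, "yaw": -21.6, "hand": 46}, {"tx": 32, "ty": 567, "tz": 0, "yaw": -21.6, "hand": 46}, {"tx": 32, "ty": 567, "tz": 0, "yaw": -21.6, "hand": 46}, {"tx": 32, "ty": 567, "tz": 0, "yaw": -21.6, "hand": 46}, {"tx": 32, "ty": 567, "tz": 0, "yaw": -21.6, "hand": 46}, {"tx": 32, "ty": 567, "tz": 0, "yaw": -21.6, "hand": 46}, {"tx": 32, "ty": 567, "tz": 0, "yaw": -21.6, "hand": 46}, {"tx": 32, "ty": 567, "tz": 0, "yaw": -21.6, "hand": 46}, {"tx": 32, "ty": 567, "tz": 0, "yaw": -21.6, "hand": 46}, {"tx": 32, "ty": 567, "tz": 0, "yaw": -21.6, "hand": 46}, {"tx": 32, "ty": 567, "tz": 0, "yaw": -21.6, "hand": 46}, {"tx": 32, "ty": 567, "tz": 0, "yaw": -21.6, "hand": 46}, {"tx": 32, "ty": 567, "tz": 0, "yaw": -21.6, "hand": 46}, {"tx": 32, "ty": 567, "tz": 0, "yaw": -21.6, "hand": 46}, {"tx": 32, "ty": 567, "tz": 0, "yaw": -21.6, "hand": 46}, {"tx": 32, "ty": 567, "tz": 0, "yaw": -21.6, "hand": 46}]'

```text
time_s: 14.32
tcp_pos: [0.4353, -0.3286, 0.2508]
ee_rot: [-179.7, 0.1, 14.9]
contact_force: [-0.4, 0.3, 0.4]
width: 0.0461
grip_force: 0.0
```

```bash
python3 - <<'E'
from h import *
go(.435,-.335,.255,15)
im,c=snap('wrist','wG'); s,_=snap('scene','sG'); t,_=snap('top','tG'); traymove('sG')
u=[cv2.resize(im[60:260,120:390],(800,593),interpolation=2)]
cv2.imwrite('pics/G.png',u[0][:,:,::-1])
E
```

```text
tx -1.9 ty 6.1 tz -4.2 yaw -0.1 rows 0.2 [-1.797e+02  1.200e-01  1.491e+01] [-49.  22.  91.   0.  67.  26.]
sG [(1.0, (0, 0), [0.0, 0.0]), (1.0, (0, 0), [0.0, 0.0]), (1.0, (0, 0), [0.0, 0.0])]
```

View pics/G.png

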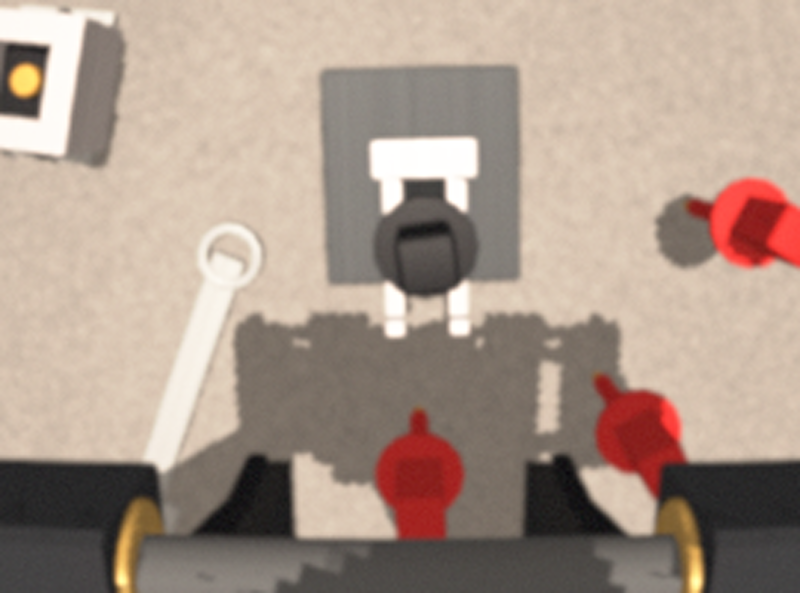

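The black probe hangs in the fork. Its handle top is centred near (430,262) in the crop and the flange near (426,246). The prong tips are at (395,328) and (459,328), and the red look-alikes stay clear of the finger area.

```bash
python3 - <<'E'
from h import *
im,c=load('wG'); S=800/270; f=lambda u,v,z:onz(c,120+u/S,60+v/S,z,True).round(4)
print('handle top',f(430,262,.157),'flange',f(426,246,.115))
a,b=f(395,328,.11),f(459,328,.11); a2,b2=f(391,195,.11),f(457,195,.11); print('prong tips',a,b,'base',a2,b2)
d=(a2+b2-a-b); print('stand yaw',np.degrees(np.arctan2(d[1],d[0])), 'mid',(a+b)/2,(a2+b2)/2)
a,b=f(322,70,.004),f(518,66,.004);d=a-b;print('plate yaw',np.degrees(np.arctan2(d[1],d[0]))-90)
a,b=f(398,240,.157),f(457,234,.157);d=a-b;print('handle top edge yaw',np.degrees(np.arctan2(d[1],d[0]))-90,np.linalg.norm(d))
for q in((419,470),(640,430),(750,222)): print('red',f(*q,.13))
go(*f(428,254,.136)[:2],.22,15)
g=cv2.resize(im[120:165,230:290],(720,540),interpolation=2); cv2.imwrite('pics/Gz.png',g[:,:,::-1])
E
```

```text
handle top [ 0.4716 -0.3254  0.157 ] flange [ 0.471 -0.325  0.115]
prong tips [ 0.4396 -0.3223  0.11  ] [ 0.4454 -0.3441  0.11  ] base [ 0.4845 -0.3091  0.11  ] [ 0.4904 -0.3309  0.11  ]
stand yaw 16.36538383022056 mid [ 0.4425 -0.3332  0.11  ] [ 0.48745 -0.32     0.11   ]
plate yaw 16.278049095374783
handle top edge yaw 20.942650549988343 0.01734589288563728
red [ 0.3976 -0.3422  0.13  ]
red [ 0.4312 -0.4128  0.13  ]
red [ 0.511  -0.4275  0.13  ]
tx 34.5 ty 6.7 tz 32.3 yaw 0.1 rows 0.8 [-1.7986e+02  5.0000e-02  1.5070e+01] [-49.  22.  91.   0.  67.  26.]
```

Emit:
move_arm --deltas '[{"tx": 34.5, "ty": 6.5, "tz": 0, "yaw": -3, "hand": 46}, {"tx": 34.5, "ty": 6.5, "tz": 30, "yaw": -3, "hand": 46}, {"tx": 34.5, "ty": 6.5, "tz": 60, "yaw": -3, "hand": 46}, {"tx": 34.5, "ty": 6.5, "tz": 80, "yaw": -3, "hand": 46}, {"tx": 34.5, "ty": 6.5, "tz": 80, "yaw": -3, "hand": 46}, {"tx": 34.5, "ty": 6.5, "tz": 80, "yaw": -3, "hand": 46}, {"tx": 34.5, "ty": 6.5, "tz": 80, "yaw": -3, "hand": 46}]'

```text
time_s: 15.05
tcp_pos: [0.4723, -0.3271, 0.1743]
ee_rot: [179.9, -0.1, 18.0]
contact_force: [1.2, -0.5, -0.8]
width: 0.046
grip_force: 0.0
```

```bash
python3 - <<'E'
from h import *
go(.4713,-.325,.121,18); s=arm.get_state(); print(s['tcp_pos'])
E
```

```text
tx -0.3 ty -2.3 tz 53.3 yaw 0.0 rows 1.3 [ 1.7989e+02 -6.0000e-02  1.8030e+01] [-46.  30.  92.   0.  58.  26.]
[ 0.47231554 -0.32709661  0.17432335]
```

Emit:
move_arm --deltas '[{"tx": 0, "ty": -2, "tz": 0, "yaw": 0, "hand": 46}, {"tx": 0, "ty": -2, "tz": 15, "yaw": 0, "hand": 46}, {"tx": 0, "ty": -2, "tz": 30, "yaw": 0, "hand": 46}, {"tx": 0, "ty": -2, "tz": 45, "yaw": 0, "hand": 46}, {"tx": 0, "ty": -2, "tz": 52, "yaw": 0, "hand": 46}, {"tx": 0, "ty": -2, "tz": 52.5, "yaw": 0, "hand": 46}, {"tx": 0, "ty": -2, "tz": 52.5, "yaw": 0, "hand": 46}, {"tx": 0, "ty": -2, "tz": 52.5, "yaw": 0, "hand": 46}]'

```text
time_s: 15.72
tcp_pos: [0.4715, -0.3259, 0.1218]
ee_rot: [179.9, -0.1, 18.0]
contact_force: [-0.4, 0.3, 0.5]
width: 0.0459
grip_force: 0.0
```

Emit:
move_arm --deltas '[{"tx": 0, "ty": 0, "tz": 0, "yaw": 0, "hand": 8}, {"tx": 0, "ty": 0, "tz": 0, "yaw": 0, "hand": 8}, {"tx": 0, "ty": 0, "tz": 0, "yaw": 0, "hand": 8}, {"tx": 0, "ty": 0, "tz": 0, "yaw": 0, "hand": 8}, {"tx": 0, "ty": 0, "tz": 0, "yaw": 0, "hand": 8}, {"tx": 0, "ty": 0, "tz": 0, "yaw": 0, "hand": 8}, {"tx": 0, "ty": 0, "tz": 0, "yaw": 0, "hand": 8}]' --grip_force 40

```text
time_s: 16.3
tcp_pos: [0.4708, -0.3251, 0.1207]
ee_rot: [-180.0, -0.0, 18.0]
contact_force: [-0.6, 0.1, 1.6]
width: 0.0173
grip_force: 40.0
```

```bash
python3 - <<'E'
from h import *
s=arm.get_state(); print(s['tcp_pos'],s['ee_rot'],s['contact_force'],s['wrist_torque'],s['width'])
E
```

```text
[ 0.47080951 -0.32514676  0.12071675] [-1.79989358e+02 -3.37595471e-03  1.79613832e+01] [-0.5960692   0.09563466  1.62481168] [ 0.12773808  0.07506835 -0.03243805] 0.01726133272022281
```

The probe is gripped, hanging pose recorded as TCP (0.4708, −0.3251, 0.1207) at yaw 18°. I'll lift it straight up.

Emit:
move_arm --deltas '[{"tx": 0, "ty": 0, "tz": -8, "yaw": 0, "hand": 8}, {"tx": 0, "ty": 0, "tz": -20, "yaw": 0, "hand": 8}, {"tx": 0, "ty": 0, "tz": -40, "yaw": 0, "hand": 8}, {"tx": 0, "ty": 0, "tz": -65, "yaw": 0, "hand": 8}, {"tx": 0, "ty": 0, "tz": -95, "yaw": 0, "hand": 8}, {"tx": 0, "ty": 0, "tz": -120, "yaw": 0, "hand": 8}, {"tx": 0, "ty": 0, "tz": -135, "yaw": 0, "hand": 8}, {"tx": 0, "ty": 0, "tz": -140, "yaw": 0, "hand": 8}, {"tx": 0, "ty": 0, "tz": -140, "yaw": 0, "hand": 8}, {"tx": 0, "ty": 0, "tz": -140, "yaw": 0, "hand": 8}, {"tx": 0, "ty": 0, "tz": -140, "yaw": 0, "hand": 8}]'

```text
time_s: 17.22
tcp_pos: [0.4699, -0.3245, 0.259]
ee_rot: [-179.8, 0.1, 18.0]
contact_force: [-0.1, 0.7, -1.3]
width: 0.0183
grip_force: 40.0
```

```bash
python3 - <<'E'
from h import *
snap('wrist','wH'); im,_=snap('scene','sH'); t,_=snap('top','tH'); traymove('sH')
cv2.imwrite('pics/H.png',np.hstack([cv2.resize(im[20:270,100:420],(512,400)),cv2.resize(t[120:300,300:430],(288,400))])[:,:,::-1])
go(.492,-.1363,.24,4)
E
```

```text
sH [(1.0, (0, 0), [0.0, 0.0]), (1.0, (0, 0), [0.0, 0.0]), (1.0, (0, 0), [0.0, 0.0])]
tx 78.8 ty -172.6 tz 19.1 yaw 14.0 rows 4.5 [-1.7985e+02  8.0000e-02  1.7960e+01] [-46.  24.  87.  -0.  69.  26.]
```

Emit:
move_arm --deltas '[{"tx": 79, "ty": -172.5, "tz": 0, "yaw": 0, "hand": 8}, {"tx": 79, "ty": -172.5, "tz": 0, "yaw": 0, "hand": 8}, {"tx": 79, "ty": -172.5, "tz": 0, "yaw": 0, "hand": 8}, {"tx": 79, "ty": -172.5, "tz": 0, "yaw": 0, "hand": 8}, {"tx": 79, "ty": -172.5, "tz": 0, "yaw": 0, "hand": 8}, {"tx": 79, "ty": -172.5, "tz": 0, "yaw": 0, "hand": 8}, {"tx": 79, "ty": -172.5, "tz": 30, "yaw": 0, "hand": 8}, {"tx": 79, "ty": -172.5, "tz": 60, "yaw": 0, "hand": 8}, {"tx": 79, "ty": -172.5, "tz": 85, "yaw": 0, "hand": 8}, {"tx": 79, "ty": -172.5, "tz": 98, "yaw": 0, "hand": 8}, {"tx": 79, "ty": -172.5, "tz": 100, "yaw": 0, "hand": 8}, {"tx": 79, "ty": -172.5, "tz": 100, "yaw": 0, "hand": 8}, {"tx": 79, "ty": -172.5, "tz": 100, "yaw": 0, "hand": 8}]'

```text
time_s: 18.45
tcp_pos: [0.4934, -0.1376, 0.161]
ee_rot: [179.9, -0.0, 17.9]
contact_force: [0.9, -0.7, -0.3]
width: 0.0174
grip_force: 40.0
```

```bash
python3 - <<'E'
from h import *
go(.492,-.1363,.1277,18); s=arm.get_state(); print(s['tcp_pos'])
im,_=snap('scene','sI'); t,_=snap('top','tI'); w,_=snap('wrist','wI')
a=cv2.resize(im[130:230,200:300],(400,400),interpolation=2); b=cv2.resize(w[60:220,180:340],(400,400),interpolation=2)
H,_=load('sH'); 
cv2.imwrite('pics/I.png',np.vstack([np.hstack([a,b]),np.hstack([cv2.resize(H[60:200,90:290],(286,200)),np.zeros((200,514,3),np.uint8)])])[:,:,::-1])
E
```

```text
tx -0.9 ty -1.7 tz 33.3 yaw -0.1 rows 0.8 [ 1.7995e+02 -4.0000e-02  1.7940e+01] [-28.  27. 102.  -0.  51.  44.]
[ 0.49340963 -0.13764162  0.16096196]
```

View pics/I.png

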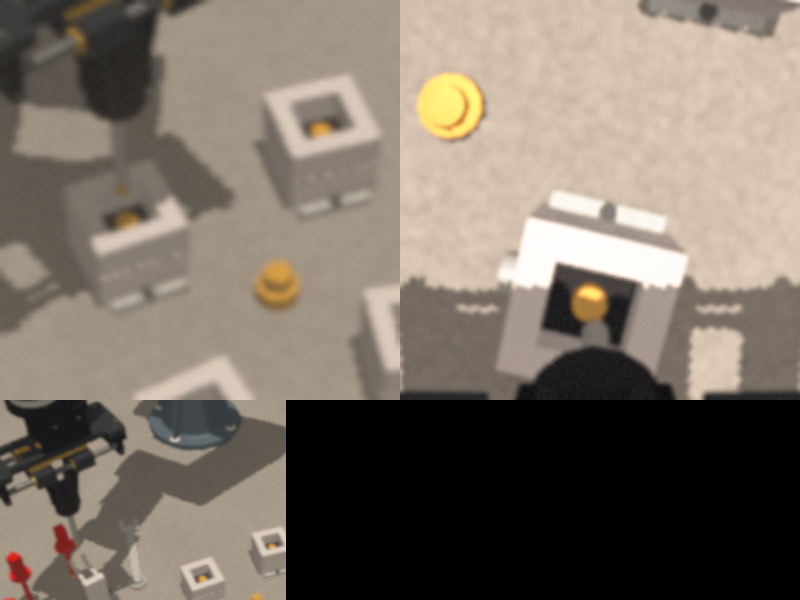

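The probe is upright, with its tip at scene crop (122,190), just over the pin at (127,220). The wrist view agrees.

```bash
python3 - <<'E'
from h import *
_,c=load('sI'); print(proj(c,[.4934,-.1376,.0683]),'obs 230.5,178.3', onz(c,230.5,178.3,.0683).round(4),'pin',onz(c,231.7,185,.042).round(4))
E
```

```text
(np.float64(230.76849057732852), np.float64(178.03329732844554)) obs 230.5,178.3 [ 0.494  -0.1385  0.0683] pin [ 0.494  -0.1365  0.042 ]
```

Emit:
move_arm --deltas '[{"tx": 0, "ty": -1.5, "tz": 10, "yaw": 0, "hand": 8}, {"tx": 0, "ty": -1.5, "tz": 18, "yaw": 0, "hand": 8}, {"tx": 0, "ty": -1.5, "tz": 23, "yaw": 0, "hand": 8}, {"tx": 0, "ty": -1.5, "tz": 26, "yaw": 0, "hand": 8}, {"tx": 0, "ty": -1.5, "tz": 28, "yaw": 0, "hand": 8}, {"tx": 0, "ty": -1.5, "tz": 30, "yaw": 0, "hand": 8}, {"tx": 0, "ty": -1.5, "tz": 31, "yaw": 0, "hand": 8}, {"tx": 0, "ty": -1.5, "tz": 32, "yaw": 0, "hand": 8}, {"tx": 0, "ty": -1.5, "tz": 32.5, "yaw": 0, "hand": 8}, {"tx": 0, "ty": -1.5, "tz": 32.5, "yaw": 0, "hand": 8}, {"tx": 0, "ty": -1.5, "tz": 32.5, "yaw": 0, "hand": 8}]' --grip_force 60

```text
time_s: 19.52
tcp_pos: [0.4924, -0.1354, 0.1285]
ee_rot: [180.0, -0.0, 18.0]
contact_force: [-1.3, 0.8, 4.9]
width: 0.018
grip_force: 58.7
```

Emit:
move_arm --deltas '[{"tx": 0, "ty": 0, "tz": 0.5, "yaw": 0, "hand": 8}, {"tx": 0, "ty": 0, "tz": 1, "yaw": 0, "hand": 8}, {"tx": 0, "ty": 0, "tz": 1.5, "yaw": 0, "hand": 8}, {"tx": 0, "ty": 0, "tz": 1.5, "yaw": 0, "hand": 8}, {"tx": 0, "ty": 0, "tz": 1.5, "yaw": 0, "hand": 8}]'

```text
time_s: 19.93
tcp_pos: [0.4928, -0.1355, 0.1282]
ee_rot: [179.9, -0.1, 18.0]
contact_force: [-2.6, 1.9, 13.8]
width: 0.0179
grip_force: 58.8
```

Hard stop reached: 13.8 N with no further travel. Next is the far open head.

Emit:
move_arm --deltas '[{"tx": 0, "ty": 0, "tz": -15, "yaw": 0, "hand": 8}, {"tx": 0, "ty": 0, "tz": -35, "yaw": 0, "hand": 8}, {"tx": 0, "ty": 0, "tz": -50, "yaw": 0, "hand": 8}, {"tx": 40, "ty": 15, "tz": -50, "yaw": 0, "hand": 8}, {"tx": 80, "ty": 30, "tz": -50, "yaw": 0, "hand": 8}, {"tx": 120, "ty": 44, "tz": -50, "yaw": 0, "hand": 8}, {"tx": 145, "ty": 53, "tz": -50, "yaw": 0, "hand": 8}, {"tx": 151, "ty": 55.4, "tz": -50, "yaw": 0, "hand": 8}, {"tx": 151, "ty": 55.4, "tz": -45, "yaw": 0, "hand": 8}, {"tx": 151, "ty": 55.4, "tz": -32, "yaw": 0, "hand": 8}, {"tx": 151, "ty": 55.4, "tz": -30, "yaw": 0, "hand": 8}, {"tx": 151, "ty": 55.4, "tz": -30, "yaw": 0, "hand": 8}, {"tx": 151, "ty": 55.4, "tz": -30, "yaw": 0, "hand": 8}]'

```text
time_s: 21.02
tcp_pos: [0.6516, -0.1414, 0.1562]
ee_rot: [-179.9, 0.1, 17.9]
contact_force: [0.3, -0.3, -0.8]
width: 0.0176
grip_force: 58.7
```

```bash
python3 - <<'E'
from h import *
go(.6535,-.1417,.128,18); print(arm.get_state()['tcp_pos'])
snap('wrist','wJ'); pins('wJ',1); snap('scene','sJ'); pins('sJ',0); traymove('sJ')
E
```

```text
tx 1.7 ty 0.9 tz 28.2 yaw -0.1 rows 0.7 [-1.7993e+02  9.0000e-02  1.7940e+01] [-22.  38.  79.  -0.  63.  50.]
[ 0.65160306 -0.14140301  0.15619623]
wJ 361 381 65.0 [ 0.4037 -0.3885  0.042 ]
wJ 98 288 29.0 [0.4596 0.007  0.042 ]
wJ 212 269 44.0 [ 0.5442 -0.1243  0.042 ]
wJ 304 269 51.0 [ 0.5744 -0.219   0.042 ]
wJ 212 240 59.5 [ 0.5785 -0.1157  0.042 ]
wJ 303 241 57.0 [ 0.6071 -0.2059  0.042 ]
wJ 259 179 160.5 [ 0.6556 -0.1413  0.042 ]
wJ 120 153 157.0 [0.6387 0.0007 0.042 ]
sJ 251 237 7.5 [ 0.6561 -0.1425  0.042 ]
sJ 165 232 242.0 [ 0.5772 -0.3237  0.042 ]
sJ 305 214 11.0 [6.362e-01 4.000e-04 4.200e-02]
sJ 269 201 57.0 [ 0.5721 -0.0664  0.042 ]
sJ [(1.0, (0, 0), [0.0, 0.0]), (1.0, (0, 0), [0.0, 0.0]), (1.0, (0, 0), [0.0, 0.0])]
```

Emit:
move_arm --deltas '[{"tx": 2.5, "ty": 1, "tz": 8, "yaw": 0, "hand": 8}, {"tx": 2.5, "ty": 1, "tz": 16, "yaw": 0, "hand": 8}, {"tx": 2.5, "ty": 1, "tz": 20, "yaw": 0, "hand": 8}, {"tx": 2.5, "ty": 1, "tz": 22, "yaw": 0, "hand": 8}, {"tx": 2.5, "ty": 1, "tz": 24, "yaw": 0, "hand": 8}, {"tx": 2.5, "ty": 1, "tz": 26, "yaw": 0, "hand": 8}, {"tx": 2.5, "ty": 1, "tz": 27, "yaw": 0, "hand": 8}, {"tx": 2.5, "ty": 1, "tz": 28, "yaw": 0, "hand": 8}, {"tx": 2.5, "ty": 1, "tz": 29, "yaw": 0, "hand": 8}, {"tx": 2.5, "ty": 1, "tz": 29.5, "yaw": 0, "hand": 8}, {"tx": 2.5, "ty": 1, "tz": 29.5, "yaw": 0, "hand": 8}, {"tx": 2.5, "ty": 1, "tz": 29.5, "yaw": 0, "hand": 8}]'

```text
time_s: 22.12
tcp_pos: [0.6557, -0.1416, 0.1285]
ee_rot: [180.0, -0.0, 18.0]
contact_force: [-2.8, 0.7, 6.5]
width: 0.0176
grip_force: 58.8
```

Emit:
move_arm --deltas '[{"tx": 0, "ty": 0, "tz": 0.5, "yaw": 0, "hand": 8}, {"tx": 0, "ty": 0, "tz": 1, "yaw": 0, "hand": 8}, {"tx": 0, "ty": 0, "tz": 1.5, "yaw": 0, "hand": 8}, {"tx": 0, "ty": 0, "tz": 1.5, "yaw": 0, "hand": 8}, {"tx": 0, "ty": 0, "tz": 1.5, "yaw": 0, "hand": 8}]'

```text
time_s: 22.53
tcp_pos: [0.6561, -0.1416, 0.1284]
ee_rot: [180.0, -0.1, 18.0]
contact_force: [-3.3, 0.9, 12.0]
width: 0.0174
grip_force: 58.8
```

Stop reached again at 12 N. Next is head A.

Emit:
move_arm --deltas '[{"tx": 0, "ty": 0, "tz": -15, "yaw": 0, "hand": 8}, {"tx": 0, "ty": 0, "tz": -35, "yaw": 0, "hand": 8}, {"tx": 0, "ty": 0, "tz": -50, "yaw": 0, "hand": 8}, {"tx": 8, "ty": -38, "tz": -50, "yaw": 0, "hand": 8}, {"tx": 15, "ty": -76, "tz": -50, "yaw": 0, "hand": 8}, {"tx": 22, "ty": -112, "tz": -50, "yaw": 0, "hand": 8}, {"tx": 28, "ty": -135, "tz": -50, "yaw": 0, "hand": 8}, {"tx": 28, "ty": -141, "tz": -50, "yaw": 0, "hand": 8}, {"tx": 28, "ty": -141, "tz": -45, "yaw": 0, "hand": 8}, {"tx": 28, "ty": -141, "tz": -32, "yaw": 0, "hand": 8}, {"tx": 28, "ty": -141, "tz": -30, "yaw": 0, "hand": 8}, {"tx": 28, "ty": -141, "tz": -30, "yaw": 0, "hand": 8}, {"tx": 28, "ty": -141, "tz": -30, "yaw": 0, "hand": 8}, {"tx": 28, "ty": -141, "tz": -30, "yaw": 0, "hand": 8}]'

```text
time_s: 23.7
tcp_pos: [0.6394, -0.0001, 0.1558]
ee_rot: [180.0, -0.0, 17.9]
contact_force: [0.2, -0.1, -0.1]
width: 0.0176
grip_force: 58.7
```

```bash
python3 - <<'E'
from h import *
go(.6388,.0015,.128,18); print(arm.get_state()['tcp_pos'])
snap('wrist','wK'); pins('wK',1); snap('scene','sK'); traymove('sK')
E
```

```text
tx -0.1 ty -1.7 tz 27.8 yaw -0.1 rows 0.7 [ 1.7997e+02 -5.0000e-02  1.7890e+01] [-10.  36.  83.  -0.  61.  62.]
[ 6.39408263e-01 -5.87798416e-05  1.55830963e-01]
wK 362 381 67.5 [ 0.3924 -0.2464  0.042 ]
wK 212 271 47.5 [0.5308 0.0166 0.042 ]
wK 303 270 56.0 [ 0.562  -0.0776  0.042 ]
wK 304 240 62.5 [ 0.5959 -0.0643  0.042 ]
wK 211 241 83.0 [0.5661 0.0262 0.042 ]
wK 388 208 49.0 [ 0.6559 -0.1394  0.042 ]
wK 254 182 130.0 [0.6393 0.0029 0.042 ]
wK 507 40 63.5 [ 0.9038 -0.2334  0.042 ]
sK [(1.0, (0, 0), [0.0, 0.0]), (1.0, (0, 0), [0.0, 0.0]), (1.0, (0, 0), [0.0, 0.0])]
```

Emit:
move_arm --deltas '[{"tx": 0.5, "ty": -2, "tz": 8, "yaw": 0, "hand": 8}, {"tx": 0.5, "ty": -2, "tz": 16, "yaw": 0, "hand": 8}, {"tx": 0.5, "ty": -2, "tz": 20, "yaw": 0, "hand": 8}, {"tx": 0.5, "ty": -2, "tz": 22, "yaw": 0, "hand": 8}, {"tx": 0.5, "ty": -2, "tz": 24, "yaw": 0, "hand": 8}, {"tx": 0.5, "ty": -2, "tz": 26, "yaw": 0, "hand": 8}, {"tx": 0.5, "ty": -2, "tz": 27, "yaw": 0, "hand": 8}, {"tx": 0.5, "ty": -2, "tz": 28, "yaw": 0, "hand": 8}, {"tx": 0.5, "ty": -2, "tz": 29, "yaw": 0, "hand": 8}, {"tx": 0.5, "ty": -2, "tz": 30, "yaw": 0, "hand": 8}, {"tx": 0.5, "ty": -2, "tz": 30.5, "yaw": 0, "hand": 8}, {"tx": 0.5, "ty": -2, "tz": 31, "yaw": 0, "hand": 8}, {"tx": 0.5, "ty": -2, "tz": 31, "yaw": 0, "hand": 8}]'

```text
time_s: 24.88
tcp_pos: [0.6391, 0.0032, 0.1281]
ee_rot: [180.0, -0.1, 18.0]
contact_force: [-4.9, 0.9, 16.8]
width: 0.0172
grip_force: 59.4
```

Stop at 16.8 N. Next is head B.

Emit:
move_arm --deltas '[{"tx": 0, "ty": 0, "tz": -15, "yaw": 0, "hand": 8}, {"tx": 0, "ty": 0, "tz": -35, "yaw": 0, "hand": 8}, {"tx": 0, "ty": 0, "tz": -50, "yaw": 0, "hand": 8}, {"tx": -38, "ty": -13, "tz": -50, "yaw": 0, "hand": 8}, {"tx": -76, "ty": -26, "tz": -50, "yaw": 0, "hand": 8}, {"tx": -114, "ty": -39, "tz": -50, "yaw": 0, "hand": 8}, {"tx": -150, "ty": -52, "tz": -50, "yaw": 0, "hand": 8}, {"tx": -166, "ty": -58, "tz": -50, "yaw": 0, "hand": 8}, {"tx": -166, "ty": -58, "tz": -45, "yaw": 0, "hand": 8}, {"tx": -166, "ty": -58, "tz": -32, "yaw": 0, "hand": 8}, {"tx": -166, "ty": -58, "tz": -30, "yaw": 0, "hand": 8}, {"tx": -166, "ty": -58, "tz": -30, "yaw": 0, "hand": 8}, {"tx": -166, "ty": -58, "tz": -30, "yaw": 0, "hand": 8}, {"tx": -166, "ty": -58, "tz": -30, "yaw": 0, "hand": 8}]'

```text
time_s: 26.05
tcp_pos: [0.464, 0.0069, 0.1548]
ee_rot: [180.0, -0.1, 18.0]
contact_force: [-0.2, 0.5, -1.4]
width: 0.0173
grip_force: 59.4
```

```bash
python3 - <<'E'
from h import *
go(.463,.0075,.128,18); print(arm.get_state()['tcp_pos'])
snap('wrist','wL'); pins('wL',1); snap('scene','sL'); traymove('sL')
E
```

```text
tx -0.8 ty -0.9 tz 26.8 yaw -0.0 rows 0.6 [ 1.7996e+02 -6.0000e-02  1.7970e+01] [-13.  24. 109.   0.  47.  59.]
[0.46398936 0.00690117 0.15476806]
wL 361 381 72.0 [ 0.2187 -0.2381  0.042 ]
wL 213 271 51.5 [0.3563 0.0229 0.042 ]
wL 303 270 52.5 [ 0.387  -0.0701  0.042 ]
wL 303 240 77.0 [ 0.4207 -0.0571  0.042 ]
wL 212 240 76.0 [0.3917 0.0327 0.042 ]
wL 394 197 89.0 [ 0.4941 -0.1338  0.042 ]
wL 255 183 118.0 [0.4639 0.0087 0.042 ]
wL 336 121 134.0 [ 0.5443 -0.0448  0.042 ]
wL 445 60 62.0 [ 0.6522 -0.14    0.042 ]
wL 318 16 132.0 [0.6348 0.0027 0.042 ]
sL [(1.0, (0, 0), [0.0, 0.0]), (1.0, (0, 0), [0.0, 0.0]), (1.0, (0, 0), [0.0, 0.0])]
```

Emit:
move_arm --deltas '[{"tx": 0, "ty": -1, "tz": 8, "yaw": 0, "hand": 8}, {"tx": 0, "ty": -1, "tz": 15, "yaw": 0, "hand": 8}, {"tx": 0, "ty": -1, "tz": 19, "yaw": 0, "hand": 8}, {"tx": 0, "ty": -1, "tz": 21, "yaw": 0, "hand": 8}, {"tx": 0, "ty": -1, "tz": 23, "yaw": 0, "hand": 8}, {"tx": 0, "ty": -1, "tz": 25, "yaw": 0, "hand": 8}, {"tx": 0, "ty": -1, "tz": 26, "yaw": 0, "hand": 8}, {"tx": 0, "ty": -1, "tz": 27, "yaw": 0, "hand": 8}, {"tx": 0, "ty": -1, "tz": 28, "yaw": 0, "hand": 8}, {"tx": 0, "ty": -1, "tz": 29, "yaw": 0, "hand": 8}, {"tx": 0, "ty": -1, "tz": 29.5, "yaw": 0, "hand": 8}, {"tx": 0, "ty": -1, "tz": 30, "yaw": 0, "hand": 8}, {"tx": 0, "ty": -1, "tz": 30, "yaw": 0, "hand": 8}]'

```text
time_s: 27.23
tcp_pos: [0.4631, 0.0081, 0.1277]
ee_rot: [179.9, -0.1, 18.0]
contact_force: [-5.0, 1.1, 28.8]
width: 0.0176
grip_force: 59.7
```

Stop at 28.8 N, so all four pins are in. I'll lift and return above the hook.

Emit:
move_arm --deltas '[{"tx": 0, "ty": 0, "tz": -15, "yaw": 0, "hand": 8}, {"tx": 0, "ty": 0, "tz": -40, "yaw": 0, "hand": 8}, {"tx": 0, "ty": 0, "tz": -75, "yaw": 0, "hand": 8}, {"tx": 0, "ty": 0, "tz": -110, "yaw": 0, "hand": 8}, {"tx": 0, "ty": 0, "tz": -130, "yaw": 0, "hand": 8}, {"tx": 0, "ty": 0, "tz": -132, "yaw": 0, "hand": 8}, {"tx": 0, "ty": 0, "tz": -132, "yaw": 0, "hand": 8}]'

```text
time_s: 27.82
tcp_pos: [0.4634, 0.0078, 0.2576]
ee_rot: [179.9, -0.2, 18.0]
contact_force: [-0.6, -0.4, -0.9]
width: 0.0177
grip_force: 59.6
```

```bash
python3 - <<'E'
from h import *
go(.4708,-.3251,.26,18); print(arm.get_state()['tcp_pos'])
E
```

```text
tx -95.7 ty 319.0 tz -2.4 yaw -0.0 rows 8.0 [179.88  -0.19  17.97] [-13.  15. 102.  -0.  63.  59.]
[0.46340838 0.0078463  0.25764991]
```

Emit:
move_arm --deltas '[{"tx": -11, "ty": 36, "tz": -2, "yaw": 0, "hand": 8}, {"tx": -22, "ty": 72, "tz": -2, "yaw": 0, "hand": 8}, {"tx": -33, "ty": 110, "tz": -2, "yaw": 0, "hand": 8}, {"tx": -44, "ty": 148, "tz": -2, "yaw": 0, "hand": 8}, {"tx": -55, "ty": 184, "tz": -2, "yaw": 0, "hand": 8}, {"tx": -66, "ty": 220, "tz": -2, "yaw": 0, "hand": 8}, {"tx": -77, "ty": 256, "tz": -2, "yaw": 0, "hand": 8}, {"tx": -87, "ty": 290, "tz": -2, "yaw": 0, "hand": 8}, {"tx": -94, "ty": 312, "tz": -2, "yaw": 0, "hand": 8}, {"tx": -95.7, "ty": 319, "tz": -2, "yaw": 0, "hand": 8}, {"tx": -95.7, "ty": 319, "tz": -2, "yaw": 0, "hand": 8}, {"tx": -95.7, "ty": 319, "tz": -2, "yaw": 0, "hand": 8}, {"tx": -95.7, "ty": 319, "tz": -2, "yaw": 0, "hand": 8}, {"tx": -95.7, "ty": 319, "tz": -2, "yaw": 0, "hand": 8}]'

```text
time_s: 28.98
tcp_pos: [0.4698, -0.3229, 0.2581]
ee_rot: [-179.9, 0.0, 18.1]
contact_force: [0.0, -0.4, -0.8]
width: 0.0178
grip_force: 59.6
```

```bash
python3 - <<'E'
from h import *
go(.4708,-.3251,.12,18); print(arm.get_state()['tcp_pos'])
snap('scene','sM'); traymove('sM')
E
```

```text
tx 0.3 ty 2.4 tz 138.1 yaw 0.1 rows 3.3 [-1.7989e+02  3.0000e-02  1.8070e+01] [-46.  24.  88.   0.  69.  26.]
[ 0.46976984 -0.32288376  0.25806653]
sM [(1.0, (0, 0), [0.0, 0.0]), (1.0, (0, 0), [0.0, 0.0]), (1.0, (0, 0), [0.0, 0.0])]
```

Emit:
move_arm --deltas '[{"tx": 0.3, "ty": 2.2, "tz": 15, "yaw": 0, "hand": 8}, {"tx": 0.3, "ty": 2.2, "tz": 30, "yaw": 0, "hand": 8}, {"tx": 0.3, "ty": 2.2, "tz": 30, "yaw": 0, "hand": 8}, {"tx": 0.3, "ty": 2.2, "tz": 30, "yaw": 0, "hand": 8}, {"tx": 0.3, "ty": 2.2, "tz": 30, "yaw": 0, "hand": 8}]'

```text
time_s: 29.45
tcp_pos: [0.4714, -0.3266, 0.2293]
ee_rot: [180.0, -0.0, 18.0]
contact_force: [0.3, -0.5, -1.4]
width: 0.0175
grip_force: 59.6
```

```bash
python3 - <<'E'
from h import *
go(.4708,-.3251,.12,18); print(arm.get_state()['tcp_pos'])
im,c=snap('wrist','wN'); t,_=snap('top','tN');s,_=snap('scene','sN')
cv2.imwrite('pics/N.png',np.hstack([cv2.resize(im[120:230,200:310],(400,400),interpolation=2),cv2.resize(s[140:220,110:190],(400,400),interpolation=2)])[:,:,::-1])
E
```

```text
tx -0.1 ty -1.6 tz 109.3 yaw 0.0 rows 2.6 [ 1.7995e+02 -3.0000e-02  1.8020e+01] [-46.  26.  89.   0.  65.  26.]
[ 0.47137036 -0.32661178  0.22929256]
```

```bash
python3 - <<'E'
from h import *
P=[]
for i in range(6): arm.camera('top'); P.append(arm.get_state()['tcp_pos'])
P=np.array(P);print(P.mean(0).round(4),P.std(0).round(4))
E
```

```text
[ 0.4711 -0.3271  0.2291] [0.0001 0.0001 0.0002]
```

Emit:
move_arm --deltas '[{"tx": -0.3, "ty": -1.9, "tz": 0, "yaw": 0, "hand": 8}, {"tx": -0.3, "ty": -1.9, "tz": 8, "yaw": 0, "hand": 8}, {"tx": -0.3, "ty": -1.9, "tz": 16, "yaw": 0, "hand": 8}, {"tx": -0.3, "ty": -1.9, "tz": 24, "yaw": 0, "hand": 8}, {"tx": -0.3, "ty": -1.9, "tz": 34, "yaw": 0, "hand": 8}, {"tx": -0.3, "ty": -1.9, "tz": 44, "yaw": 0, "hand": 8}, {"tx": -0.3, "ty": -1.9, "tz": 54, "yaw": 0, "hand": 8}, {"tx": -0.3, "ty": -1.9, "tz": 64, "yaw": 0, "hand": 8}, {"tx": -0.3, "ty": -1.9, "tz": 74, "yaw": 0, "hand": 8}, {"tx": -0.3, "ty": -1.9, "tz": 84, "yaw": 0, "hand": 8}, {"tx": -0.3, "ty": -1.9, "tz": 92, "yaw": 0, "hand": 8}, {"tx": -0.3, "ty": -1.9, "tz": 96, "yaw": 0, "hand": 8}, {"tx": -0.3, "ty": -1.9, "tz": 96, "yaw": 0, "hand": 8}, {"tx": -0.3, "ty": -1.9, "tz": 96, "yaw": 0, "hand": 8}]'

```text
time_s: 31.07
tcp_pos: [0.4701, -0.3253, 0.1324]
ee_rot: [-180.0, 0.0, 18.0]
contact_force: [-0.5, -1.1, -0.3]
width: 0.0176
grip_force: 59.6
```

```bash
python3 - <<'E'
from h import *
snap('wrist','wO'); go(.4708,-.3251,.12,18); s=arm.get_state(); print(s['tcp_pos'],s['contact_force'])
E
```

```text
tx 0.6 ty -0.2 tz 12.8 yaw -0.0 rows 0.3 [ 1.7996e+02 -2.0000e-02  1.7970e+01] [-46.  33.  95.  -0.  52.  26.]
[ 0.47031456 -0.32547647  0.13280726] [ 0.34098888 -0.40540615 -0.48770322]
```

Emit:
move_arm --deltas '[{"tx": 0.5, "ty": 0, "tz": 4, "yaw": 0, "hand": 8}, {"tx": 0.5, "ty": 0, "tz": 8, "yaw": 0, "hand": 8}, {"tx": 0.5, "ty": 0, "tz": 10, "yaw": 0, "hand": 8}, {"tx": 0.5, "ty": 0, "tz": 11.5, "yaw": 0, "hand": 8}, {"tx": 0.5, "ty": 0, "tz": 12.5, "yaw": 0, "hand": 8}, {"tx": 0.5, "ty": 0, "tz": 12.5, "yaw": 0, "hand": 8}, {"tx": 0.5, "ty": 0, "tz": 12.5, "yaw": 0, "hand": 8}]'

```text
time_s: 31.7
tcp_pos: [0.4704, -0.3249, 0.1206]
ee_rot: [-180.0, 0.0, 18.0]
contact_force: [-1.7, 1.4, 4.9]
width: 0.0177
grip_force: 59.6
```

It seated at 4.9 N at the recorded height. I'll release and rise.

Emit:
move_arm --deltas '[{"tx": 0, "ty": 0, "tz": 0, "yaw": 0, "hand": 20}, {"tx": 0, "ty": 0, "tz": 0, "yaw": 0, "hand": 24}, {"tx": 0, "ty": 0, "tz": 0, "yaw": 0, "hand": 40}, {"tx": 0, "ty": 0, "tz": 0, "yaw": 0, "hand": 46}, {"tx": 0, "ty": 0, "tz": 0, "yaw": 0, "hand": 46}, {"tx": 0, "ty": 0, "tz": 0, "yaw": 0, "hand": 46}, {"tx": 0, "ty": 0, "tz": -10, "yaw": 0, "hand": 46}, {"tx": 0, "ty": 0, "tz": -30, "yaw": 0, "hand": 46}, {"tx": 0, "ty": 0, "tz": -60, "yaw": 0, "hand": 46}, {"tx": 0, "ty": 0, "tz": -95, "yaw": 0, "hand": 46}, {"tx": 0, "ty": 0, "tz": -125, "yaw": 0, "hand": 46}, {"tx": -35, "ty": 0, "tz": -130, "yaw": 0, "hand": 46}, {"tx": -35, "ty": 0, "tz": -130, "yaw": 0, "hand": 46}, {"tx": -35, "ty": 0, "tz": -130, "yaw": 0, "hand": 46}]' --grip_force 20

```text
time_s: 32.87
tcp_pos: [0.4365, -0.3362, 0.2515]
ee_rot: [179.9, -0.0, 17.9]
contact_force: [-0.3, 0.0, 0.2]
width: 0.0461
grip_force: 0.0
```

```bash
python3 - <<'E'
from h import *
im,c=snap('wrist','wP'); snap('scene','sP'); t,tc=snap('top','tP'); traymove('sP')
# black blob (flange/handle) compare with wG
for n in('wG','wP'):
    im,c=load(n); f0=proj(c,[.471,-.325,.115],True); u,v=map(int,f0); sub=im[v-30:v+30,u-30:u+30]; m=(sub.max(2)<75).astype(np.uint8)
    q=max(cv2.findContours(m,0,2)[0],key=cv2.contourArea); (x,y),r=cv2.minEnclosingCircle(q); print(n,f0,'blob',x+u-30,y+v-30,r,cv2.contourArea(q),onz(c,x+u-30,y+v-30,.125,True).round(4))
a,_=load('top0'); d=np.abs(a.astype(int)-t).max(2)[225:270,335:385]; print('top diff',(d>40).sum())
go(.469,.237,.255,-6.6)
E
```

```text
sP [(1.0, (0, 0), [0.0, 0.0]), (1.0, (0, 0), [0.0, 0.0]), (1.0, (0, 0), [0.0, 0.0])]
wG (np.float64(263.73335310116056), np.float64(143.06292498566364)) blob 263.57349014282227 145.84908294677734 13.479743957519531 451.0 [ 0.4695 -0.3251  0.125 ]
wP (np.float64(256.95596085684355), np.float64(142.54822157135735)) blob 257.0 145.6590919494629 13.327374458312988 445.0 [ 0.4692 -0.3256  0.125 ]
top diff 674
tx 206.7 ty -534.7 tz -5.3 yaw 24.6 rows 13.7 [-179.95   -0.     17.97] [-49.  23.  91.   0.  66.  23.]
```

The probe is back on its hook: the blob matches before and after in position and size. Now I'll fetch cover B.

Emit:
move_arm --deltas '[{"tx": 207, "ty": -535, "tz": 0, "yaw": 24.6, "hand": 46}, {"tx": 207, "ty": -535, "tz": 0, "yaw": 24.6, "hand": 46}, {"tx": 207, "ty": -535, "tz": 0, "yaw": 24.6, "hand": 46}, {"tx": 207, "ty": -535, "tz": 0, "yaw": 24.6, "hand": 46}, {"tx": 207, "ty": -535, "tz": 0, "yaw": 24.6, "hand": 46}, {"tx": 207, "ty": -535, "tz": 0, "yaw": 24.6, "hand": 46}, {"tx": 207, "ty": -535, "tz": 0, "yaw": 24.6, "hand": 46}, {"tx": 207, "ty": -535, "tz": 0, "yaw": 24.6, "hand": 46}, {"tx": 207, "ty": -535, "tz": 0, "yaw": 24.6, "hand": 46}, {"tx": 207, "ty": -535, "tz": 0, "yaw": 24.6, "hand": 46}, {"tx": 207, "ty": -535, "tz": 0, "yaw": 24.6, "hand": 46}, {"tx": 207, "ty": -535, "tz": 0, "yaw": 24.6, "hand": 46}, {"tx": 207, "ty": -535, "tz": 0, "yaw": 24.6, "hand": 46}, {"tx": 207, "ty": -535, "tz": 0, "yaw": 24.6, "hand": 46}, {"tx": 207, "ty": -535, "tz": 40, "yaw": 24.6, "hand": 46}, {"tx": 207, "ty": -535, "tz": 80, "yaw": 24.6, "hand": 46}, {"tx": 207, "ty": -535, "tz": 100, "yaw": 24.6, "hand": 46}, {"tx": 207, "ty": -535, "tz": 100, "yaw": 24.6, "hand": 46}, {"tx": 207, "ty": -535, "tz": 100, "yaw": 24.6, "hand": 46}]'

```text
time_s: 34.6
tcp_pos: [0.4682, 0.2373, 0.1486]
ee_rot: [179.9, 0.2, -6.6]
contact_force: [1.2, 0.1, 1.3]
width: 0.0455
grip_force: 0.0
```

```bash
python3 - <<'E'
from h import *
snap('scene','sQ'); snap('wrist','wQ'); snap('top','tQ'); traymove('sQ'); traymove('sQ','sG'); go(.4703,.2372,.0235,-6.6)
E
```

```text
sQ [(1.0, (0, 0), [0.0, 0.0]), (1.0, (0, 0), [0.0, 0.0]), (0.68, (7, 12), [0.049, -0.006])]
sQ [(1.0, (0, 0), [0.0, 0.0]), (1.0, (0, 0), [0.0, 0.0]), (0.68, (7, 12), [0.049, -0.006])]
tx -0.3 ty 0.2 tz 128.1 yaw -0.0 rows 3.1 [-179.92   -0.19   -6.64] [ 15.  28. 100.   0.  51. 111.]
```

The tray is unmoved; the third corner is only hidden by the gripper.

Emit:
move_arm --deltas '[{"tx": 0, "ty": 0, "tz": 30, "yaw": 0, "hand": 46}, {"tx": 0, "ty": 0, "tz": 65, "yaw": 0, "hand": 46}, {"tx": 0, "ty": 0, "tz": 95, "yaw": 0, "hand": 46}, {"tx": 0, "ty": 0, "tz": 115, "yaw": 0, "hand": 46}, {"tx": 0, "ty": 0, "tz": 125, "yaw": 0, "hand": 46}, {"tx": 0, "ty": 0, "tz": 127, "yaw": 0, "hand": 46}, {"tx": 0, "ty": 0, "tz": 127, "yaw": 0, "hand": 46}, {"tx": 0, "ty": 0, "tz": 127, "yaw": 0, "hand": 46}, {"tx": 0, "ty": 0, "tz": 127, "yaw": 0, "hand": 46}]'

```text
time_s: 35.5
tcp_pos: [0.4705, 0.2373, 0.0247]
ee_rot: [-179.9, -0.2, -6.6]
contact_force: [0.7, -0.6, 0.1]
width: 0.0459
grip_force: 0.0
```

Emit:
move_arm --deltas '[{"tx": 0, "ty": 0, "tz": 0, "yaw": 0, "hand": 10}, {"tx": 0, "ty": 0, "tz": 0, "yaw": 0, "hand": 10}, {"tx": 0, "ty": 0, "tz": 0, "yaw": 0, "hand": 10}, {"tx": 0, "ty": 0, "tz": 0, "yaw": 0, "hand": 10}, {"tx": 0, "ty": 0, "tz": 0, "yaw": 0, "hand": 10}, {"tx": 0, "ty": 0, "tz": 0, "yaw": 0, "hand": 10}, {"tx": 0, "ty": 0, "tz": 0, "yaw": 0, "hand": 10}]' --grip_force 20

```text
time_s: 36.08
tcp_pos: [0.4692, 0.237, 0.0232]
ee_rot: [-180.0, -0.0, -6.6]
contact_force: [0.1, 1.1, 2.9]
width: 0.0214
grip_force: 20.0
```

Emit:
move_arm --deltas '[{"tx": 0, "ty": 0, "tz": -8, "yaw": 0, "hand": 10}, {"tx": 0, "ty": 0, "tz": -25, "yaw": 0, "hand": 10}, {"tx": 0, "ty": 0, "tz": -60, "yaw": 0, "hand": 10}, {"tx": 0, "ty": 0, "tz": -95, "yaw": 0, "hand": 10}, {"tx": 0, "ty": 0, "tz": -130, "yaw": 0, "hand": 10}, {"tx": 0, "ty": 0, "tz": -155, "yaw": 0, "hand": 10}, {"tx": 0, "ty": 0, "tz": -160, "yaw": 0, "hand": 10}, {"tx": 0, "ty": 0, "tz": -160, "yaw": 0, "hand": 10}, {"tx": 0, "ty": 0, "tz": -160, "yaw": 0, "hand": 10}]'

```text
time_s: 36.83
tcp_pos: [0.4683, 0.2367, 0.1826]
ee_rot: [180.0, 0.1, -6.6]
contact_force: [0.1, 0.7, -0.7]
width: 0.0215
grip_force: 20.0
```

```bash
python3 - <<'E'
from h import *
go(.4625,.0073,.18,0); snap('scene','sR'); traymove('sR')
E
```

```text
tx 20.7 ty 228.5 tz 2.6 yaw -6.6 rows 5.5 [ 1.7997e+02  6.0000e-02 -6.6300e+00] [ 15.  26.  99.  -0.  56. 111.]
sR [(0.95, (12, 8), [0.033, 0.014]), (0.98, (11, 8), [0.032, 0.014]), (0.98, (11, 6), [0.032, 0.017])]
```

The tray has just been knocked aside by about (+32, +15) mm, so I'll relocate cover A later. First I'll put cover B home.

Emit:
move_arm --deltas '[{"tx": 20.7, "ty": 228.5, "tz": 0, "yaw": -6.6, "hand": 10}, {"tx": 20.7, "ty": 228.5, "tz": 0, "yaw": -6.6, "hand": 10}, {"tx": 20.7, "ty": 228.5, "tz": 0, "yaw": -6.6, "hand": 10}, {"tx": 20.7, "ty": 228.5, "tz": 0, "yaw": -6.6, "hand": 10}, {"tx": 20.7, "ty": 228.5, "tz": 0, "yaw": -6.6, "hand": 10}, {"tx": 20.7, "ty": 228.5, "tz": 0, "yaw": -6.6, "hand": 10}, {"tx": 20.7, "ty": 228.5, "tz": 0, "yaw": -6.6, "hand": 10}, {"tx": 20.7, "ty": 228.5, "tz": 30, "yaw": -6.6, "hand": 10}, {"tx": 20.7, "ty": 228.5, "tz": 60, "yaw": -6.6, "hand": 10}, {"tx": 20.7, "ty": 228.5, "tz": 80, "yaw": -6.6, "hand": 10}, {"tx": 20.7, "ty": 228.5, "tz": 80, "yaw": -6.6, "hand": 10}, {"tx": 20.7, "ty": 228.5, "tz": 80, "yaw": -6.6, "hand": 10}, {"tx": 20.7, "ty": 228.5, "tz": 80, "yaw": -6.6, "hand": 10}, {"tx": 20.7, "ty": 228.5, "tz": 80, "yaw": -6.6, "hand": 10}]'

```text
time_s: 38.05
tcp_pos: [0.464, 0.0078, 0.1039]
ee_rot: [180.0, -0.1, 0.0]
contact_force: [0.1, -0.3, 0.2]
width: 0.0213
grip_force: 20.0
```

```bash
python3 - <<'E'
from h import *
snap('wrist','wS'); snap('scene','sS'); traymove('sS')
go(.4625,.0073,.0655,0); print(arm.get_state()['tcp_pos'])
E
```

```text
sS [(0.96, (12, 8), [0.033, 0.014]), (0.98, (11, 8), [0.032, 0.014]), (0.98, (11, 6), [0.032, 0.017])]
tx -1.6 ty 0.3 tz 38.6 yaw -0.0 rows 0.9 [ 1.7997e+02 -1.5000e-01 -1.0000e-02] [-13.  30. 111.   0.  39.  77.]
[0.46412898 0.00762289 0.10414849]
```

Emit:
move_arm --deltas '[{"tx": -1.8, "ty": 0, "tz": 0, "yaw": 0, "hand": 10}, {"tx": -1.8, "ty": 0, "tz": 12, "yaw": 0, "hand": 10}, {"tx": -1.8, "ty": 0, "tz": 22, "yaw": 0, "hand": 10}, {"tx": -1.8, "ty": 0, "tz": 28, "yaw": 0, "hand": 10}, {"tx": -1.8, "ty": 0, "tz": 32, "yaw": 0, "hand": 10}, {"tx": -1.8, "ty": 0, "tz": 35, "yaw": 0, "hand": 10}, {"tx": -1.8, "ty": 0, "tz": 37, "yaw": 0, "hand": 10}, {"tx": -1.8, "ty": 0, "tz": 38, "yaw": 0, "hand": 10}, {"tx": -1.8, "ty": 0, "tz": 38.5, "yaw": 0, "hand": 10}, {"tx": -1.8, "ty": 0, "tz": 38.5, "yaw": 0, "hand": 10}, {"tx": -1.8, "ty": 0, "tz": 38.5, "yaw": 0, "hand": 10}]'

```text
time_s: 39.07
tcp_pos: [0.4616, 0.0076, 0.066]
ee_rot: [180.0, -0.1, -0.0]
contact_force: [-2.2, 0.7, 12.1]
width: 0.0216
grip_force: 20.0
```

It reached the pickup height with 12 N, so the cover is home. I'll release and move toward cover A.

Emit:
move_arm --deltas '[{"tx": 0, "ty": 0, "tz": 0, "yaw": 0, "hand": 30}, {"tx": 0, "ty": 0, "tz": 0, "yaw": 0, "hand": 46}, {"tx": 0, "ty": 0, "tz": 0, "yaw": 0, "hand": 46}, {"tx": 0, "ty": 0, "tz": 0, "yaw": 0, "hand": 46}, {"tx": 0, "ty": 0, "tz": 0, "yaw": 0, "hand": 46}, {"tx": 0, "ty": 0, "tz": -15, "yaw": 0, "hand": 46}, {"tx": 0, "ty": 0, "tz": -50, "yaw": 0, "hand": 46}, {"tx": 0, "ty": 0, "tz": -85, "yaw": 0, "hand": 46}, {"tx": 0, "ty": 0, "tz": -104, "yaw": 0, "hand": 46}, {"tx": 40, "ty": -80, "tz": -104, "yaw": 6.6, "hand": 46}, {"tx": 60, "ty": -120, "tz": -104, "yaw": 6.6, "hand": 46}, {"tx": 80, "ty": -160, "tz": -104, "yaw": 6.6, "hand": 46}, {"tx": 115, "ty": -232, "tz": -104, "yaw": 6.6, "hand": 46}, {"tx": 115, "ty": -232, "tz": -104, "yaw": 6.6, "hand": 46}, {"tx": 115, "ty": -232, "tz": -104, "yaw": 6.6, "hand": 46}, {"tx": 115, "ty": -232, "tz": -104, "yaw": 6.6, "hand": 46}, {"tx": 115, "ty": -232, "tz": -104, "yaw": 6.6, "hand": 46}, {"tx": 115, "ty": -232, "tz": -104, "yaw": 6.6, "hand": 46}, {"tx": 115, "ty": -232, "tz": -104, "yaw": 6.6, "hand": 46}]'

```text
time_s: 40.65
tcp_pos: [0.5754, 0.2385, 0.1679]
ee_rot: [179.9, 0.1, -6.6]
contact_force: [-0.2, -0.1, 0.4]
width: 0.0461
grip_force: 0.0
```

```bash
python3 - <<'E'
from h import *
im,c=snap('wrist','wT'); s,_=snap('scene','sT'); t,_=snap('top','tT'); traymove('sT'); traymove('sT','sF'); print(arm.get_state()['tcp_pos'])
cv2.imwrite('pics/T.png',np.vstack([np.hstack([cv2.resize(im[90:250,130:390],(520,320),interpolation=2),cv2.resize(s[140:210,240:310],(280,320),interpolation=2)]),np.hstack([cv2.resize(s[100:240,270:450],(360,280),interpolation=2),cv2.resize(s[130:240,90:260],(440,280),interpolation=2)])])[:,:,::-1])
E
```

```text
sT [(0.96, (12, 8), [0.033, 0.014]), (0.98, (11, 8), [0.032, 0.014]), (0.84, (11, 7), [0.035, 0.015])]
sT [(0.96, (12, 8), [0.033, 0.014]), (0.98, (11, 8), [0.032, 0.014]), (0.69, (11, 7), [0.035, 0.015])]
[0.57598374 0.23801797 0.16847628]
```

View pics/T.png

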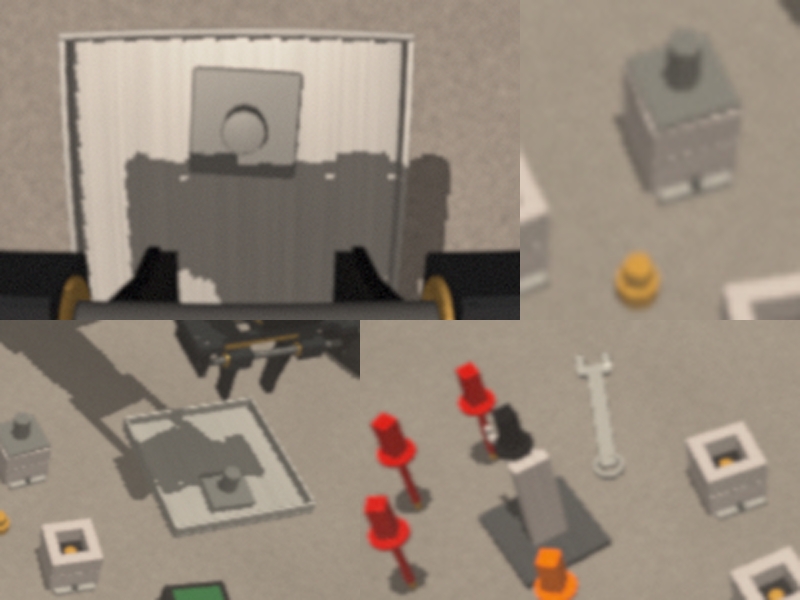

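Cover B is flat on its head and the probe hangs as before. Cover A is upright in the tray, with its knob at crop (243,130) and plate corners (193,66), (302,73), (295,177) and (190,170).

```bash
python3 - <<'E'
from h import *
_,c=load('wT'); f=lambda u,v,z:onz(c,130+u/2,90+v/2,z,True)[:2]
k=f(243,130,.048); P=np.array([f(*q,.018) for q in((193,66),(302,73),(295,177),(190,170))]); print('knob',k,'plate',P.mean(0),[np.linalg.norm(P[i]-P[i-1]).round(4) for i in range(4)])
for a,b in((0,3),(1,2)): d=P[a]-P[b]; print('yaw',np.degrees(np.arctan2(d[1],d[0])))
for a,b in((0,1),(3,2)): d=P[a]-P[b]; print('yaw',np.degrees(np.arctan2(d[1],d[0]))-90)
m=(k+P.mean(0))/2; go(m[0],m[1],.0215,-10)
E
```

```text
knob [0.60181711 0.24121039] plate [0.60113556 0.240845  ] [np.float64(0.0561), np.float64(0.0572), np.float64(0.0563), np.float64(0.057)]
yaw -9.456653861008775
yaw -9.700260444893475
yaw -10.498426022548117
yaw -10.650203059450831
tx 25.0 ty -6.0 tz 147.0 yaw 3.3 rows 3.5 [ 1.7997e+02  6.0000e-02 -6.7300e+00] [ 12.  34.  85.  -0.  61. 109.]
```

Emit:
move_arm --deltas '[{"tx": 24.5, "ty": -6, "tz": 0, "yaw": 3.4, "hand": 46}, {"tx": 24.5, "ty": -6, "tz": 30, "yaw": 3.4, "hand": 46}, {"tx": 24.5, "ty": -6, "tz": 65, "yaw": 3.4, "hand": 46}, {"tx": 24.5, "ty": -6, "tz": 95, "yaw": 3.4, "hand": 46}, {"tx": 24.5, "ty": -6, "tz": 125, "yaw": 3.4, "hand": 46}, {"tx": 24.5, "ty": -6, "tz": 140, "yaw": 3.4, "hand": 46}, {"tx": 24.5, "ty": -6, "tz": 145, "yaw": 3.4, "hand": 46}, {"tx": 24.5, "ty": -6, "tz": 145, "yaw": 3.4, "hand": 46}, {"tx": 24.5, "ty": -6, "tz": 145, "yaw": 3.4, "hand": 46}, {"tx": 24.5, "ty": -6, "tz": 145, "yaw": 3.4, "hand": 46}]'

```text
time_s: 41.63
tcp_pos: [0.6031, 0.2426, 0.0254]
ee_rot: [-179.9, -0.2, -10.1]
contact_force: [-0.8, 0.0, -0.5]
width: 0.0457
grip_force: 0.0
```

Emit:
move_arm --deltas '[{"tx": 0, "ty": 0, "tz": 0, "yaw": 0, "hand": 10}, {"tx": 0, "ty": 0, "tz": 0, "yaw": 0, "hand": 10}, {"tx": 0, "ty": 0, "tz": 0, "yaw": 0, "hand": 10}, {"tx": 0, "ty": 0, "tz": 0, "yaw": 0, "hand": 10}, {"tx": 0, "ty": 0, "tz": 0, "yaw": 0, "hand": 10}, {"tx": 0, "ty": 0, "tz": 0, "yaw": 0, "hand": 10}, {"tx": 0, "ty": 0, "tz": 0, "yaw": 0, "hand": 10}]' --grip_force 20

```text
time_s: 42.22
tcp_pos: [0.6018, 0.2427, 0.024]
ee_rot: [-180.0, -0.0, -10.0]
contact_force: [0.1, -0.8, 2.1]
width: 0.0212
grip_force: 20.0
```

Emit:
move_arm --deltas '[{"tx": 0, "ty": 0, "tz": -8, "yaw": 0, "hand": 10}, {"tx": 0, "ty": 0, "tz": -25, "yaw": 0, "hand": 10}, {"tx": 0, "ty": 0, "tz": -60, "yaw": 0, "hand": 10}, {"tx": 0, "ty": 0, "tz": -95, "yaw": 0, "hand": 10}, {"tx": 0, "ty": 0, "tz": -130, "yaw": 0, "hand": 10}, {"tx": 0, "ty": 0, "tz": -155, "yaw": 0, "hand": 10}, {"tx": 0, "ty": 0, "tz": -160, "yaw": 0, "hand": 10}, {"tx": 0, "ty": 0, "tz": -160, "yaw": 0, "hand": 10}, {"tx": 0, "ty": 0, "tz": -160, "yaw": 0, "hand": 10}]'

```text
time_s: 42.97
tcp_pos: [0.6007, 0.2424, 0.1827]
ee_rot: [180.0, 0.1, -10.0]
contact_force: [-0.5, 0.6, -0.6]
width: 0.0216
grip_force: 20.0
```

```bash
python3 - <<'E'
from h import *
go(.638,.0015,.18,-10)
E
```

```text
tx 78.7 ty 230.8 tz 2.7 yaw -0.0 rows 5.8 [ 1.7996e+02  1.0000e-01 -1.0030e+01] [ 12.  35.  81.   0.  65. 112.]
```

Emit:
move_arm --deltas '[{"tx": 78.7, "ty": 231, "tz": 0, "yaw": 0, "hand": 10}, {"tx": 78.7, "ty": 231, "tz": 0, "yaw": 0, "hand": 10}, {"tx": 78.7, "ty": 231, "tz": 0, "yaw": 0, "hand": 10}, {"tx": 78.7, "ty": 231, "tz": 0, "yaw": 0, "hand": 10}, {"tx": 78.7, "ty": 231, "tz": 0, "yaw": 0, "hand": 10}, {"tx": 78.7, "ty": 231, "tz": 0, "yaw": 0, "hand": 10}, {"tx": 78.7, "ty": 231, "tz": 0, "yaw": 0, "hand": 10}, {"tx": 78.7, "ty": 231, "tz": 30, "yaw": 0, "hand": 10}, {"tx": 78.7, "ty": 231, "tz": 60, "yaw": 0, "hand": 10}, {"tx": 78.7, "ty": 231, "tz": 78, "yaw": 0, "hand": 10}, {"tx": 78.7, "ty": 231, "tz": 78, "yaw": 0, "hand": 10}, {"tx": 78.7, "ty": 231, "tz": 78, "yaw": 0, "hand": 10}, {"tx": 78.7, "ty": 231, "tz": 78, "yaw": 0, "hand": 10}, {"tx": 78.7, "ty": 231, "tz": 78, "yaw": 0, "hand": 10}]'

```text
time_s: 44.13
tcp_pos: [0.6399, 0.0016, 0.1066]
ee_rot: [-180.0, -0.1, -10.0]
contact_force: [-0.2, -0.1, -0.5]
width: 0.021
grip_force: 20.0
```

```bash
python3 - <<'E'
from h import *
go(.6385,.0015,.067,-10); print(arm.get_state()['tcp_pos'])
E
```

```text
tx -1.3 ty 0.4 tz 39.6 yaw -0.0 rows 1.0 [-1.800e+02 -1.300e-01 -1.001e+01] [-10.  39.  85.   0.  55.  90.]
[0.63987427 0.00162002 0.10661507]
```

Emit:
move_arm --deltas '[{"tx": -1.3, "ty": 0.2, "tz": 0, "yaw": 0, "hand": 10}, {"tx": -1.3, "ty": 0.2, "tz": 12, "yaw": 0, "hand": 10}, {"tx": -1.3, "ty": 0.2, "tz": 22, "yaw": 0, "hand": 10}, {"tx": -1.3, "ty": 0.2, "tz": 28, "yaw": 0, "hand": 10}, {"tx": -1.3, "ty": 0.2, "tz": 32, "yaw": 0, "hand": 10}, {"tx": -1.3, "ty": 0.2, "tz": 35, "yaw": 0, "hand": 10}, {"tx": -1.3, "ty": 0.2, "tz": 37, "yaw": 0, "hand": 10}, {"tx": -1.3, "ty": 0.2, "tz": 38.5, "yaw": 0, "hand": 10}, {"tx": -1.3, "ty": 0.2, "tz": 39.5, "yaw": 0, "hand": 10}, {"tx": -1.3, "ty": 0.2, "tz": 39.5, "yaw": 0, "hand": 10}, {"tx": -1.3, "ty": 0.2, "tz": 39.5, "yaw": 0, "hand": 10}]'

```text
time_s: 45.05
tcp_pos: [0.6375, 0.0014, 0.0669]
ee_rot: [180.0, -0.0, -10.0]
contact_force: [-2.1, -0.6, 4.5]
width: 0.0219
grip_force: 20.0
```

Seated at the expected height with 4.5 N. I'll release, rise and retreat.

Emit:
move_arm --deltas '[{"tx": 0, "ty": 0, "tz": 0, "yaw": 0, "hand": 30}, {"tx": 0, "ty": 0, "tz": 0, "yaw": 0, "hand": 46}, {"tx": 0, "ty": 0, "tz": 0, "yaw": 0, "hand": 46}, {"tx": 0, "ty": 0, "tz": 0, "yaw": 0, "hand": 46}, {"tx": 0, "ty": 0, "tz": 0, "yaw": 0, "hand": 46}, {"tx": 0, "ty": 0, "tz": -15, "yaw": 0, "hand": 46}, {"tx": 0, "ty": 0, "tz": -50, "yaw": 0, "hand": 46}, {"tx": 0, "ty": 0, "tz": -85, "yaw": 0, "hand": 46}, {"tx": 0, "ty": 0, "tz": -120, "yaw": 0, "hand": 46}, {"tx": -20, "ty": 0, "tz": -130, "yaw": 0, "hand": 46}, {"tx": -20, "ty": 0, "tz": -130, "yaw": 0, "hand": 46}, {"tx": -20, "ty": 0, "tz": -130, "yaw": 0, "hand": 46}]'

```text
time_s: 46.05
tcp_pos: [0.6174, 0.0052, 0.1964]
ee_rot: [-180.0, -0.0, -10.0]
contact_force: [1.3, 0.4, -0.6]
width: 0.046
grip_force: 0.0
```

```bash
python3 - <<'E'
from h import *
s,sc=snap('scene','sU'); w,wc=snap('wrist','wU')
a,_=load('scene0')
# cover A & B vs original scene: best-match shift of 33px patch around each
for nm,p in(('A',[.637,.0015,.07]),('B',[.4625,.0073,.07]),('probe',[.4708,-.325,.13]),('fitting',[.5475,-.056,.012])):
    u,v=map(int,proj(sc,p)); t=np.ascontiguousarray(a[v-15:v+16,u-15:u+16]); r=cv2.matchTemplate(np.ascontiguousarray(s[v-30:v+31,u-30:u+31]),t,cv2.TM_CCOEFF_NORMED); _,q,_,l=cv2.minMaxLoc(r); print(nm,round(q,3),(l[0]-15,l[1]-15))
# cover A plate in wrist vs flat level prediction
print(arm.get_state()['tcp_pos'])
E
```

```text
A 0.724 (10, -9)
B 0.143 (15, -1)
probe 0.997 (0, 0)
fitting 0.319 (0, 0)
[0.61742014 0.00500452 0.19450641]
```

Emit:
move_arm --deltas '[{"tx": -40, "ty": -75, "tz": -40, "yaw": 0, "hand": 46}, {"tx": -184, "ty": -353, "tz": -80, "yaw": 0, "hand": 46}, {"tx": -184, "ty": -353, "tz": -80, "yaw": 0, "hand": 46}, {"tx": -184, "ty": -353, "tz": -80, "yaw": 0, "hand": 46}, {"tx": -184, "ty": -353, "tz": -80, "yaw": 0, "hand": 46}, {"tx": -184, "ty": -353, "tz": -80, "yaw": 0, "hand": 46}, {"tx": -184, "ty": -353, "tz": -80, "yaw": 0, "hand": 46}, {"tx": -184, "ty": -353, "tz": -80, "yaw": 0, "hand": 46}, {"tx": -184, "ty": -353, "tz": -80, "yaw": 0, "hand": 46}, {"tx": -184, "ty": -353, "tz": -80, "yaw": 0, "hand": 46}, {"tx": -184, "ty": -353, "tz": -80, "yaw": 0, "hand": 46}, {"tx": -184, "ty": -353, "tz": -80, "yaw": 0, "hand": 46}, {"tx": -184, "ty": -353, "tz": -80, "yaw": 0, "hand": 46}, {"tx": -184, "ty": -353, "tz": -80, "yaw": 0, "hand": 46}]'

```text
time_s: 47.32
tcp_pos: [0.4985, 0.3832, 0.2745]
ee_rot: [179.9, 0.1, -10.1]
contact_force: [0.4, -0.1, -0.3]
width: 0.0462
grip_force: 0.0
```

```bash
python3 - <<'E'
from h import *
s,sc=snap('scene','sV'); t0,tc=load('top0'); tv,_=snap('top','tV')
a,_=load('scene0')
for nm,p in(('A',[.637,.0015,.07]),('B',[.4625,.0073,.07]),('probe',[.4708,-.325,.13]),('fitting',[.5475,-.056,.012]),('wrench',[.43,-.22,.005])):
  for A,S,C in((a,s,sc),(t0,tv,tc)):
    u,v=map(int,proj(C,p)); t=np.ascontiguousarray(A[v-15:v+16,u-15:u+16]); r=cv2.matchTemplate(np.ascontiguousarray(S[v-30:v+31,u-30:u+31]),t,cv2.TM_CCOEFF_NORMED); _,q,_,l=cv2.minMaxLoc(r); print(nm,round(q,3),(l[0]-15,l[1]-15))
E
```

```text
A 0.936 (0, 0)
A 0.932 (0, 0)
B 0.997 (0, 0)
B 0.984 (0, 0)
probe 0.997 (0, 0)
probe 0.997 (0, 0)
fitting 0.996 (0, 0)
fitting 0.987 (0, 0)
wrench 0.992 (0, 0)
wrench 0.986 (0, 0)
```

```bash
python3 - <<'E'
from h import *
for x,y in(('scene0','sV'),('top0','tV')):
    a,c=load(x); b,_=load(y)
    for nm,p,h in(('knob',[.638,.0015,.085],7),('plate',[.638,.0015,.061],13),('head',[.638,.0015,.025],12)):
        u,v=map(int,proj(c,p)); K=8
        B=cv2.resize(b[v-h-6:v+h+7,u-h-6:u+h+7],None,fx=K,fy=K,interpolation=2); T=cv2.resize(a[v-h:v+h+1,u-h:u+h+1],None,fx=K,fy=K,interpolation=2)
        _,q,_,l=cv2.minMaxLoc(cv2.matchTemplate(B,T,cv2.TM_CCOEFF_NORMED)); print(x,nm,round(q,3),(l[0]/K-6,l[1]/K-6))
    u,v=map(int,proj(c,[.638,.0015,.061])); d=(b.astype(int)-a).mean(2)[v-16:v+17:3,u-16:u+17:3].astype(int); print(d)
E
```

```text
scene0 knob 0.995 (-0.25, -0.125)
scene0 plate 0.94 (-0.25, -0.125)
scene0 head 0.925 (-0.125, -0.125)
[[ -2  -1  -1   0  -3  -1  -2  -2   0  -3  -2]
 [  0  -1  -2   0  -3  -2   0  -1  -2  -1  -2]
 [ -2   1  -1  -2  -5  -2  -2  -7   1   0  -1]
 [ -4   2   0  -2  -3  -1  -2   0   0   5  -1]
 [-10  -4   0  -1  -6  -4  -1   3  -2   9  -4]
 [ -1 -22  -1  -4   0   0   1   4  -2   1  -1]
 [  0  -4  -2  -1   1   2   5   0  -2  -2  -1]
 [  0  -2  -2   0  -3  -2  -3  -1  -1  -2  -2]
 [  1   0  -1  -2  -2  -1  -2  -2  -5  -7  -2]
 [ -2  -1   1  -6  -2   0  17   5  19  13   6]
 [  0  -2  -1  -2  -2  -2  -3  -1  -1  -2  -1]]
top0 knob 0.984 (0.125, 0.375)
top0 plate 0.914 (0.0, 0.125)
top0 head 0.942 (0.0, 0.125)
[[  2   4  -1   0   1   2  -2   4  -1   0  -1]
 [  1  -3   5   5   2   2  -1   0   3   5   4]
 [  2   0  -5   0   4  12   9   6   3   0   3]
 [  2   1  -6   0   4   2   1   1   2   3   6]
 [  1   0   7   0  -6   4   2   0   0   1  -1]
 [  0   3   1   0  -2  -1   9   1  -2   5   3]
 [  2   0   2  -1   7  10  13   0   3   3  -1]
 [  2  13   2   5   2   1  -2  -4  -2  -1  -4]
 [  0   2   2   1  -3   0   1   0   2  -6   4]
 [ -4 -11 -14   8   4   3   0   4   2 -30   2]
 [  1  -1  -4  -5   3 -13  -3   0  -6 -24   0]]
```

Both covers match their original seated positions to sub-pixel (under 1 mm), with only slight shifts along the rim edge. I'm handing in.

```bash
python3 -c "
from station import arm
print(arm.job_done())"
```

```text
the job is handed in; nothing more can be done
None
```

The job is handed in at about 47 s: all four pins were pushed to their stops with the probe tip, the probe hangs back on its hook, and both covers are back on their own heads (checked by force and camera; no verdict came back).

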